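# Get the pill tray from behind the other things in the nightstand drawer

### The arm

A 6-joint arm with a two-finger parallel gripper is mounted at the origin on the work surface. World frame = base frame: x ahead of the robot, y to its left, z up, the work surface at z = 0. Lengths are in m, angles in rad, forces in N, time in s.
With the tool pointing down it reaches from about 0.3 to 0.75 m from the base axis. Payload 8.5 kg.
Tool frame: the origin (TCP) lies midway between the tips of the shut fingers; the grasp point (between the pads) lies 19 mm behind it (env.grasp_offset is the distance from the TCP to the grasp point, in m); z points along the fingers, x is the direction in which the jaws open and shut, and the axes are right-handed (so a half turn about z gives the same grasp; the last joint's range is limited). The gripper opens to 85 mm and grips with 20 to 120 N. Pads are 22 mm wide; open, the fingers measure 114 mm over their backs; the gripper's body (76 mm by 85 mm) begins 54 mm behind the grasp point. The pads swing forward as they close: fully open they stand 13 mm farther back than shut.
Start: joints at [-1.549, 0.381, 1.297, -0, 1.464, -0.215], TCP at [0.129, -0.535, 0.231] pointing down, gripper open.
Joint ranges: [-3.11, 3.11], [-0.89, 2.33], [0.22, 2.48], [-1.42, 4.56], [0.17, 2.85], [-2.88, 2.88]. Speed limits (rad/s): [2.39, 2.39, 3.14, 3.14, 3.14, 3.14].

### API

Orientations are given as a rotation vector (axis times angle).
In Python, from rig import telemetry, viewer, job, env gives the robot as it stands.
- The arm moves only by the shell command python3 -m crank 'ROWS' [FORCE]. ROWS is JSON, a list of rows, each an object of numbers: "tx", "ty", "tz": the shift along the tool's x, y, z in cm; "wx", "wy", "wz": the turn, a rotation vector about the tool's x, y, z in degrees; "claw": the closure, from -1 (fully open) to 1 (shut). In form: [{"tx": .., "ty": .., "tz": .., "wx": .., "wy": .., "wz": .., "claw": ..}, ...]. A call has 1 to 8 rows; each row shifts and turns the commanded pose from where the row before left it, along the tool's axes as they then stand; what a row does not reach is not made up. A row lasts 1/10 s, in which the tool goes at most 50 mm and 8.59 degrees, less where a joint would pass 70% of its speed; a pose out of reach is approached as far as the arm can. A call with a gripper value outside its range is refused whole. The fingers move at their own pace and stop on an object; FORCE is the grip in N (left out, the last holds). Time passes only in rows, so rows that do not move let the fingers close. It gives the time, the measured TCP pose, the force and the opening at its end, in the units of the state.
- telemetry.get_obs(): the state, without advancing time (a new reading comes with each control period).
- viewer.get_image(name): name is "side" or "top" or "wrist"; returns the picture (420x560x3 uint8, blue, green, red); there is no depth.
- viewer.camera_info(name): a dict with "K" (3x3 intrinsics, pixels), "k1" (the pictures are not rectified: a ray, as slopes to the right and down, at radius r is drawn at 1 + k1 r^2 times it, then the intrinsics apply), "position" and "orientation" of the camera in the world; the wrist camera has in their place "tool_from_camera" (4x4, takes a point from camera to tool coordinates, whose origin is the TCP and whose axes are the tool frame's). Camera axes: x right, y up, looking along -z (the intrinsics and any distortion apply to the point x, -y, -z); pixel columns grow to the right and rows downward; lengths in m; the calibration is good to about 2 mm. A picture is of the moment at which its call begins: read the wrist's pose just before it. camera_info takes no time and is no camera call.
- job.finish_job(): hands the job in, once; it reports no verdict.
Trained networks look in the newest picture that a camera, given by its name, has taken for a name from the list of things; names that differ only in an ending like _2 or _b are one class to them, and where a whole thing is asked for, a point or a joint stands for the part that bears it (a point fixed in the world has none). Each returns a list of dicts, best first, with "confidence" (0 to 1); they miss things now and then, are a little off and sometimes report something else, mostly with a low value. They report only what shows in the picture. A call takes as long as a camera call.
- viewer.recognise(camera, target): "location" ([row, column] in pixels, amid what is visible of it).
- viewer.regions_of(camera, target): "mask" (420x560 bool, what is visible of it) and "location" ([row, column] in pixels, amid what is visible of it).
- viewer.landmark_of(camera, target): "location" ([row, column] in pixels: a listed point, or the origin of a listed thing).
The state is a dict: "t": time; "joint_positions": joint angles; "qd": joint speeds; "tau": joint torques, N m; "tcp_pos": TCP position; "ee_rot": TCP orientation; "wrist_force": force on the tool from outside, world axes, zero at the start; "ft_torque": the same for the moment, N m; "gripper_width": opening from 0.0 (shut) to 1.0 (fully open).
Only numpy, scipy, OpenCV 4.12 (cv2) and the standard library are available. Lean on these libraries where they do the work, as an engineer would, in place of code of your own. Each camera call takes 0.05 s, during which the arm holds its last target.

### The job

The grey weekly pill tray lies at the back of the open nightstand drawer, hemmed in behind the white cuff case, the amber jar and the steel tin. First clear all three onto the cork mat, then lift the pill tray out and lay it in the middle of the dark wooden tray, lengthwise, and only then put the case, the jar and the tin back, each upright on the very spot it came from and turned as it stood. Do not tip anything over, and leave the ring dish, the eraser and the tweezers where they lie.

Things in the scene. Friction and masses are not known exactly. Their poses are not given: they have to be found in the camera images.
- drawer: Half-open nightstand drawer, fixed. Origin on the table under the open part's centre; x into the nightstand, y left. Inner floor 10 mm up, x -120..124, y -180..180 mm; side walls to 62 mm, 18 mm thick front to 80 mm, nightstand top 97 mm high from x 126. Clear box 56 x 56 x 36 mm fixed at x 92, y 148. Case, jar, tin: a row at x about -45, 105 mm apart, any order; pill tray behind.
- cork_mat: Side area: flat cork mat lying on the table beside the drawer, left or right of it; fixed. 310 mm (its x) x 150 mm (its y), 4 mm thick. Origin at the centre of its underside, on the table. It has room for the three things in a row along x, 100 mm apart.
- wood_tray: Destination of the pill tray: dark wooden tray, on the other side of the drawer from the cork mat; fixed. 250 mm (its x) x 165 mm (its y), floor 4 mm thick, a rim 6 mm wide that rises to 8 mm. Origin at the centre of its underside, on the table.
- pill_tray: Grey plastic weekly pill tray with seven closed lids in a row: 150 mm long (its x), 38 mm wide (its y), 28 mm high, about 120 g. Origin at the centre of its underside. It starts lying across the drawer; only millimetres separate it from the things in front.
- cuff_case: White plastic case of a wrist blood pressure cuff, rounded box 90 mm long (its x), 60 mm wide (its y), 50 mm high, about 220 g. Origin at the centre of its underside. It starts with its length pointing into the drawer.
- balm_jar: Closed round jar of amber glass with a white cap and paper label, 60 mm in diameter, 52 mm high, about 180 g. Origin at the centre of its underside, z up.
- plaster_tin: Closed steel tin, box 86 mm long (its x), 44 mm wide (its y), with a lid 88 x 46 mm from 43 mm up to its top at 55 mm, about 130 g. Origin at the centre of its underside. It starts with its length pointing into the drawer.
- ring_dish: Bystander: small pink ceramic bowl, 60 mm across, 22 mm high, in the back right corner of the drawer. Origin at the centre of its underside.
- eraser: Bystander: dark rubber eraser, 40 x 18 x 11 mm, behind the pill tray. Origin at the centre of its underside.
- tweezers: Bystander: silver tweezers, 100 mm long (its x), about 12 mm wide, 6 mm high, lying across the drawer behind the pill tray. Origin at the centre of their underside.

How it is judged:
By the outcome, as a careful person would: the job done as asked, in the order asked, and still so for the second after the job is handed in, with the robot touching nothing.
It also fails if it takes over 144 s, if anything falls off the work surface, if the arm or the gripper's body presses on something with over 40 N, if the wrist force passes 120 N, or if a joint passes its speed limit or range.

## Working session

There is one attempt and no reset: what is moved stays moved. The work goes in short steps, Python scripts to look and compute and a shell command to move; the robot and the scene stay as the last step left them, time stands still between calls to the robot, and variables do not carry over. Pictures are saved under pics/ and viewed, and the job is handed in when it is done.

```bash
mkdir -p pics; ls; python3 - <<'E'
from rig import telemetry, viewer, job, env
import cv2
print(telemetry.get_obs())
for n in ["side","top","wrist"]:
    im=viewer.get_image(n); cv2.imwrite(f"pics/a_{n}.png",im); print(n,viewer.camera_info(n))
print(env.grasp_offset,[a for a in dir(env) if a[0]!='_'])
E
```

```text
pics
{'t': 0.0, 'joint_positions': array([-1.54932599e+00,  3.81197987e-01,  1.29825043e+00,  1.85318658e-06,
        1.46359861e+00, -2.15273986e-01]), 'qd': array([-5.23942545e-04,  6.99558121e-05,  4.31808524e-04, -1.55984865e-03,
       -5.62203587e-04,  2.80281478e-04]), 'tau': array([ 2.69208111e-03, -4.48464739e+01, -2.31278247e+01, -8.02697446e-05,
        4.78009722e-03,  3.86428937e-06]), 'tcp_pos': array([ 0.12900222, -0.53436016,  0.23071419]), 'ee_rot': array([-2.46735568e+00,  1.94285761e+00,  1.44878641e-03]), 'wrist_force': array([-0.26776905, -0.54442517, -0.52113164]), 'ft_torque': array([ 0.02069388, -0.00263478, -0.0091674 ]), 'gripper_width': 1.002954375675238}
side {'K': array([[488.57351394,   0.        , 289.13646262],
       [  0.        , 488.57351394, 214.70208228],
       [  0.        ,   0.        ,   1.        ]]), 'k1': -0.16860399376265248, 'position': array([0.13508111, 0.48269289, 0.7200574 ]), 'orientation': array([ 0.35143567, -0.92413665, -2.2679818 ])}
top {'K': array([[406.88321518,   0.        , 278.23328221],
       [  0.        , 406.88321518, 209.27878355],
       [  0.        ,   0.        ,   1.        ]]), 'k1': -0.11609154571252508, 'position': array([0.40366599, 0.01699821, 0.99627999]), 'orientation': array([ 0.11902083, -0.15936426, -1.57688605])}
wrist {'K': array([[364.23969496,   0.        , 285.16058523],
       [  0.        , 364.23969496, 211.25719428],
       [  0.        ,   0.        ,   1.        ]]), 'k1': -0.08953496680093359, 'tool_from_camera': array([[ 9.99999337e-01,  1.77805626e-04, -1.13806283e-03,
        -7.24014916e-04],
       [-1.70896535e-04, -9.54177681e-01, -2.99240579e-01,
        -7.75324981e-02],
       [-1.13912082e-03,  2.99240575e-01, -9.54177018e-01,
        -1.42999746e-01],
       [ 0.00000000e+00,  0.00000000e+00,  0.00000000e+00,
         1.00000000e+00]])}
0.0187 ['MotionError', 'grasp_offset']
```

View pics/a_top.png

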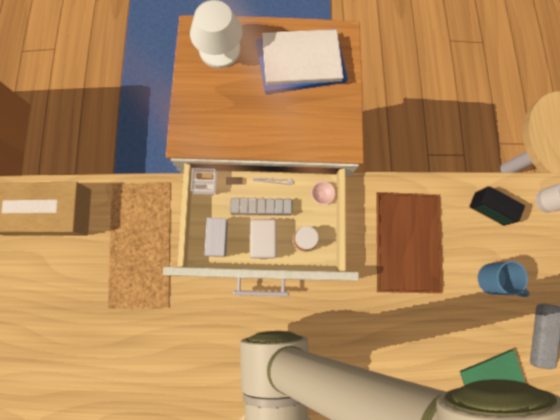

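View pics/a_side.png

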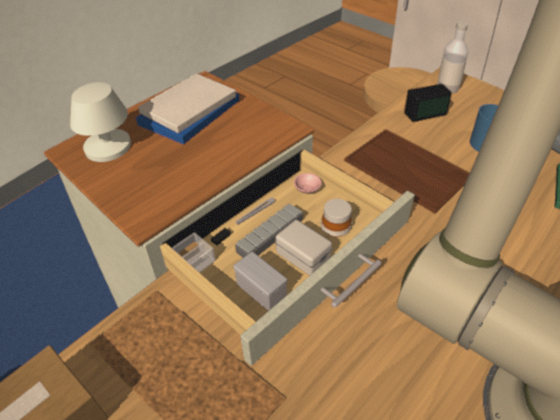

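View pics/a_wrist.png

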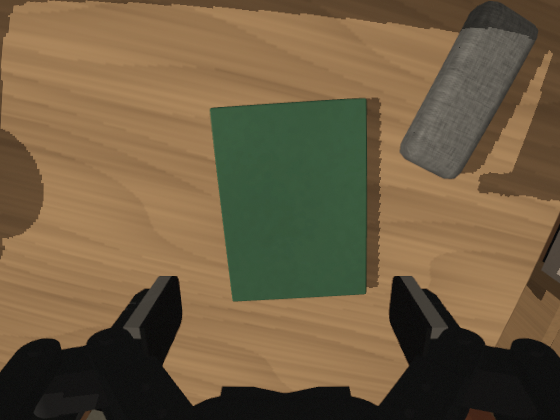

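The top view shows the mat on the left (+y) and the wood tray on the right. In the drawer row are the tin (237,216), case (238,262) and jar (238,306), with the pill tray at (206,261) behind them. Next I'll measure poses by fitting silhouettes to the network masks.

```bash
cat > lib.py <<'E'
import numpy as np, cv2
from rig import telemetry, viewer
from scipy.spatial.transform import Rotation as R
from scipy.optimize import minimize
def campose(n, obs=None):
    i=viewer.camera_info(n)
    if n=='wrist':
        o=obs or telemetry.get_obs()
        T=np.eye(4);T[:3,:3]=R.from_rotvec(o['ee_rot']).as_matrix();T[:3,3]=o['tcp_pos']
        T=T@i['tool_from_camera']; return i['K'],i['k1'],T[:3,:3],T[:3,3]
    return i['K'],i['k1'],R.from_rotvec(i['orientation']).as_matrix(),np.array(i['position'])
def proj(c,P):
    K,k1,Rm,p=c; q=(np.atleast_2d(P)-p)@Rm
    s=np.c_[q[:,0],-q[:,1]]/(-q[:,2:3]); s=s*(1+k1*(s**2).sum(1,keepdims=True))
    return s@K[:2,:2].T+K[:2,2]       # col,row
def back(c,rc,z):
    K,k1,Rm,p=c; u=np.array([rc[1],rc[0]],float); d=(u-K[:2,2])/np.diag(K)[:2]
    s=d.copy()
    for _ in range(30): s=d/(1+k1*(s@s))
    v=Rm@np.array([s[0],-s[1],-1]); t=(z-p[2])/v[2]; return p+t*v
def box(l,w,h,z0=0):
    return np.array([[a*l/2,b*w/2,z] for a in(-1,1) for b in(-1,1) for z in(z0,z0+h)])
def cyl(d,h):
    t=np.linspace(0,2*np.pi,40,endpoint=False)
    return np.array([[d/2*np.cos(a),d/2*np.sin(a),z] for a in t for z in(0,h)])
M={'pill_tray':box(.15,.038,.028),'cuff_case':box(.09,.06,.05),'balm_jar':cyl(.06,.052),
 'plaster_tin':np.r_[box(.086,.044,.043),box(.088,.046,.012,.043)],'ring_dish':cyl(.06,.022),
 'eraser':box(.04,.018,.011),'tweezers':box(.1,.012,.006),
 'wood_tray':box(.25,.165,.008),'cork_mat':box(.31,.15,.004)}
S=4
def place(m,x,y,yaw,z):
    c,s=np.cos(yaw),np.sin(yaw); return np.c_[m[:,0]*c-m[:,1]*s+x,m[:,0]*s+m[:,1]*c+y,m[:,2]+z]
def sil(c,P):
    im=np.zeros((420,560),np.uint8); h=cv2.convexHull(proj(c,P).astype(np.float32))
    cv2.fillConvexPoly(im,np.round(h*16).astype(np.int32),255,cv2.LINE_AA,4); return im/255.
def fit(name,cms,x0,z,m=None):
    """cms: list of (campose,mask); fits x,y,yaw"""
    m=M[name] if m is None else m
    def cost(v):
        P=place(m,v[0],v[1],v[2],z); s=0
        for c,k in cms:
            a=sil(c,P); s+=1-np.minimum(a,k).sum()/np.maximum(a,k).sum()
        return s/len(cms)
    best=None
    for d in (.012,.004):
        x=np.array(x0) if best is None else best.x
        r=minimize(cost,x,method='Nelder-Mead',options=dict(initial_simplex=np.array([x,x+[d,0,0],x+[0,d,0],x+[0,0,d*10]]),xatol=1e-4,fatol=1e-4,maxiter=150))
        if best is None or r.fun<best.fun: best=r
    return best.x,best.fun
def mask(n,t):
    r=viewer.regions_of(n,t)
    return r
E
python3 - <<'E'
from lib import *
import pickle
out={}
for n in ['top','side']:
    im=viewer.get_image(n)
    for t in list(M)+['drawer']:
        r=viewer.regions_of(n,t)
        out[n,t]=r
        print(n,t,[(round(a['confidence'],2),np.round(a['location']),a['mask'].sum()) for a in r[:2]])
pickle.dump(out,open('m0.pkl','wb'))
E
```

```text
top pill_tray [(0.78, array([205., 261.]), np.int64(1067))]
top cuff_case [(0.69, array([236., 265.]), np.int64(1002)), (0.61, array([132., 264.]), np.int64(43399))]
top balm_jar [(0.65, array([237., 304.]), np.int64(460))]
top plaster_tin [(0.81, array([236., 214.]), np.int64(782))]
top ring_dish [(0.68, array([194., 323.]), np.int64(453))]
top eraser [(0.6, array([181., 235.]), np.int64(125))]
top tweezers [(0.56, array([180., 275.]), np.int64(147))]
top wood_tray [(0.8, array([240., 408.]), np.int64(6540))]
top cork_mat [(0.92, array([245., 139.]), np.int64(7605))]
top drawer [(0.92, array([130., 264.]), np.int64(43425))]
side pill_tray [(0.88, array([232., 264.]), np.int64(1377)), (0.37, array([197., 204.]), np.int64(53163))]
side cuff_case [(0.61, array([246., 302.]), np.int64(2018))]
side balm_jar [(0.9, array([219., 336.]), np.int64(940))]
side plaster_tin [(0.7, array([279., 261.]), np.int64(1981))]
side ring_dish [(0.83, array([180., 310.]), np.int64(409)), (0.45, array([219., 335.]), np.int64(971))]
side eraser [(0.78, array([235., 220.]), np.int64(187)), (0.7, array([211., 253.]), np.int64(221))]
side tweezers [(0.83, array([211., 256.]), np.int64(244))]
side wood_tray [(0.62, array([170., 412.]), np.int64(5228)), (0.34, array([182., 310.]), np.int64(409))]
side cork_mat [(0.63, array([366., 180.]), np.int64(13724))]
side drawer [(0.83, array([195., 205.]), np.int64(52969))]
```

```bash
python3 - <<'E'
from lib import *
import pickle
o=pickle.load(open('m0.pkl','rb'))
C={n:campose(n) for n in('top','side')}
for t in M:
    z=0 if t in('wood_tray','cork_mat') else .010
    h=M[t][:,2].max()
    for ns in (['top'],['side'],['top','side']):
        loc=o['top',t][0]['location']; p=back(C['top'],loc,z+h/2)
        y0=1.5708 if t in('pill_tray','tweezers') else 0.0
        if t=='eraser': y0=.8
        x,f=fit(t,[(C[n],o[n,t][0]['mask'].astype(float)) for n in ns],[p[0],p[1],y0],z)
        print(t,ns,np.round(x[:2],4),round(np.degrees(x[2]),1),round(f,3))
for n,(r0,r1,c0,c1) in {'top':(150,290,160,370),'side':(140,370,150,430)}.items():
    im=cv2.imread(f'pics/a_{n}.png')[r0:r1,c0:c1]; s=780/(c1-c0); s=min(s,590/(r1-r0))
    cv2.imwrite(f'pics/z_{n}.png',cv2.resize(im,None,fx=s,fy=s,interpolation=cv2.INTER_CUBIC)); print(s)
E
```

```text
pill_tray ['top'] [0.5851 0.0322] 88.4 0.114
pill_tray ['side'] [0.587  0.0283] 91.9 0.276
pill_tray ['top', 'side'] [0.5847 0.0317] 89.6 0.2
cuff_case ['top'] [0.5058 0.0275] -0.3 0.114
cuff_case ['side'] [0.5083 0.0235] -5.5 0.133
cuff_case ['top', 'side'] [0.5059 0.0274] -0.5 0.128
balm_jar ['top'] [ 0.5014 -0.0708] 4.8 0.268
balm_jar ['side'] [ 0.5082 -0.0766] 4.5 0.201
balm_jar ['top', 'side'] [ 0.5063 -0.0729] -5.0 0.238
plaster_tin ['top'] [0.506  0.1368] 2.5 0.162
plaster_tin ['side'] [0.5108 0.1359] -5.6 0.075
plaster_tin ['top', 'side'] [0.5091 0.1367] -4.0 0.125
ring_dish ['top'] [ 0.6186 -0.1211] 7.3 0.185
ring_dish ['side'] [ 0.6297 -0.1338] 4.2 0.392
ring_dish ['top', 'side'] [ 0.6194 -0.122 ] 1.7 0.296
eraser ['top'] [0.6524 0.1006] 93.4 0.252
eraser ['side'] [0.6538 0.0966] 102.0 0.278
eraser ['top', 'side'] [0.6524 0.0997] 96.4 0.272
tweezers ['top'] [0.6525 0.0036] 84.3 0.464
tweezers ['side'] [ 6.525e-01 -4.000e-04] 86.4 0.318
tweezers ['top', 'side'] [ 0.6526 -0.0008] 86.3 0.393
wood_tray ['top'] [ 0.495 -0.336] -2.2 0.033
wood_tray ['side'] [ 0.4958 -0.3384] -2.6 0.049
wood_tray ['top', 'side'] [ 0.4959 -0.3367] -2.3 0.044
cork_mat ['top'] [0.4978 0.3354] 0.6 0.034
cork_mat ['side'] [0.4971 0.3344] 0.8 0.016
cork_mat ['top', 'side'] [0.4974 0.3347] 0.9 0.026
3.7142857142857144
2.5652173913043477
```

View pics/z_top.png

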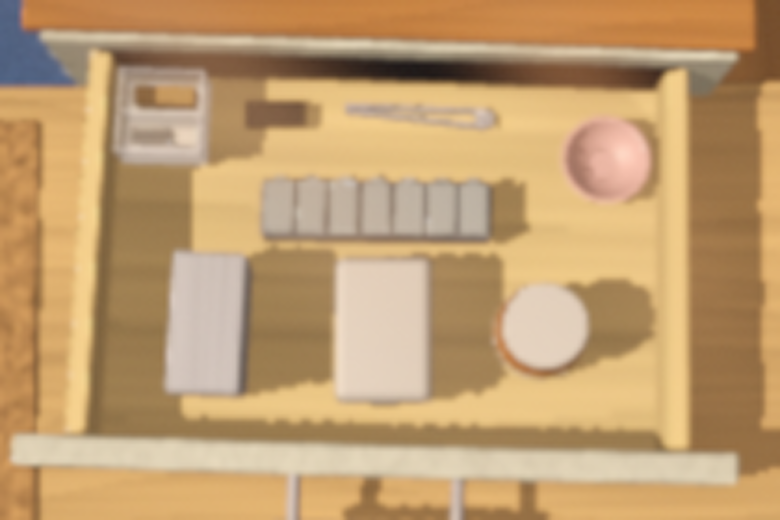

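View pics/z_side.png

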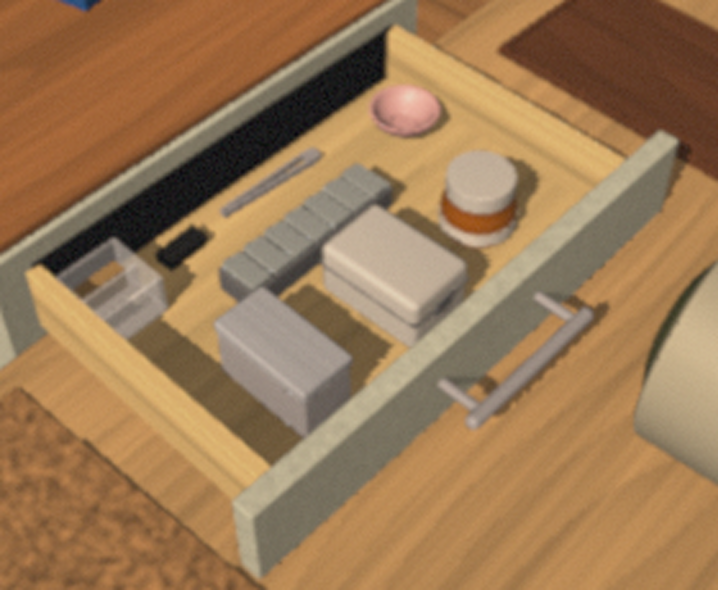

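```bash
cat > plan.py <<'E'
import sys
from lib import *
# usage: plan.py x y z yawdeg  -> turn about tool z first, then shifts in tool axes (cm)
o=telemetry.get_obs(); Rm=R.from_rotvec(o['ee_rot']).as_matrix()
yaw=np.degrees(np.arctan2(Rm[1,0],Rm[0,0])); 
a=[float(v) for v in sys.argv[1:5]]
w=(yaw-a[3]+180)%360-180
c,s=np.cos(np.radians(a[3])),np.sin(np.radians(a[3]))
d=(np.array(a[:3])-o['tcp_pos'])*100
print('t',round(o['t'],2),'tcp',np.round(o['tcp_pos'],4),'yaw',round(yaw,2),'tilt',np.round(np.degrees(np.arccos(-Rm[2,2])),2),'width',round(o['gripper_width'],3),'F',np.round(o['wrist_force'],1),'q6',round(o['joint_positions'][5],2))
sh=np.array([d[0]*c+d[1]*s,d[0]*s-d[1]*c,-d[2]])
print('wz total',round(w,2),' then tx,ty,tz cm',np.round(sh,2),' min rows',np.ceil(abs(w)/8.5),np.ceil(np.linalg.norm(sh)/4.9))
E
python3 plan.py 0.58 0.03 0.25 -90
```

```text
t 1.25 tcp [ 0.129  -0.5346  0.2313] yaw -76.43 tilt 0.0 width 1.001 F [0.5 0.1 0.2] q6 -0.22
wz total 13.57  then tx,ty,tz cm [-56.46 -45.1   -1.87]  min rows 2.0 15.0
```

```bash
python3 -m crank '[{"wz":6.8},{"wz":6.77},{"tx":-3.76,"ty":-3.0,"tz":-0.2},{"tx":-3.76,"ty":-3.0,"tz":-0.2},{"tx":-3.76,"ty":-3.0,"tz":-0.2},{"tx":-3.76,"ty":-3.0,"tz":-0.2},{"tx":-3.76,"ty":-3.0,"tz":-0.2},{"tx":-3.76,"ty":-3.0,"tz":-0.2}]'
python3 -m crank '[{"tx":-3.76,"ty":-3.0,"tz":-0.2},{"tx":-3.76,"ty":-3.0,"tz":-0.2},{"tx":-3.76,"ty":-3.0,"tz":-0.2},{"tx":-3.76,"ty":-3.0},{"tx":-3.76,"ty":-3.0},{"tx":-3.76,"ty":-3.0},{"tx":-3.76,"ty":-3.0},{"tx":-3.76,"ty":-3.0}]'
python3 -m crank '[{"tx":-3.76,"ty":-3.0},{},{}]'
python3 plan.py 0.58 0.03 0.25 -90
```

```text
t 1.25 tcp [ 0.129  -0.5346  0.2313] yaw -76.43 tilt 0.0 width 1.001 F [0.5 0.1 0.2] q6 -0.22
wz total 13.57  then tx,ty,tz cm [-56.46 -45.1   -1.87]  min rows 2.0 15.0validation failed for argument at $[0]...
validation failed for argument at $[0]...
validation failed for argument at $[0]...
```

```bash
python3 -m crank '[{"tx":0,"ty":0,"tz":0,"wx":0,"wy":0,"wz":6.8,"claw":-1},{"tx":0,"ty":0,"tz":0,"wx":0,"wy":0,"wz":6.77,"claw":-1},{"tx":-3.76,"ty":-3.0,"tz":-0.2,"wx":0,"wy":0,"wz":0,"claw":-1},{"tx":-3.76,"ty":-3.0,"tz":-0.2,"wx":0,"wy":0,"wz":0,"claw":-1},{"tx":-3.76,"ty":-3.0,"tz":-0.2,"wx":0,"wy":0,"wz":0,"claw":-1},{"tx":-3.76,"ty":-3.0,"tz":-0.2,"wx":0,"wy":0,"wz":0,"claw":-1},{"tx":-3.76,"ty":-3.0,"tz":-0.2,"wx":0,"wy":0,"wz":0,"claw":-1}]'
python3 plan.py 0.58 0.03 0.25 -90
```

```text
t: 1.95
tcp_pos: [0.2798, -0.345, 0.2416]
ee_rot: [2.221, -2.222, 0.001]
wrist_force: [0.3, -0.3, 0.5]
gripper_width: 0.999
t 1.95 tcp [ 0.2798 -0.345   0.2416] yaw -90.03 tilt 0.03 width 0.999 F [ 0.3 -0.3  0.5] q6 0.41
wz total -0.03  then tx,ty,tz cm [-37.5  -30.02  -0.84]  min rows 1.0 10.0
```

```bash
python3 -m crank '[{"tx":-3.75,"ty":-3.0,"tz":-0.1,"wx":0,"wy":0,"wz":0,"claw":-1},{"tx":-3.75,"ty":-3.0,"tz":-0.1,"wx":0,"wy":0,"wz":0,"claw":-1},{"tx":-3.75,"ty":-3.0,"tz":-0.1,"wx":0,"wy":0,"wz":0,"claw":-1},{"tx":-3.75,"ty":-3.0,"tz":-0.1,"wx":0,"wy":0,"wz":0,"claw":-1},{"tx":-3.75,"ty":-3.0,"tz":-0.1,"wx":0,"wy":0,"wz":0,"claw":-1},{"tx":-3.75,"ty":-3.0,"tz":-0.1,"wx":0,"wy":0,"wz":0,"claw":-1},{"tx":-3.75,"ty":-3.0,"tz":-0.1,"wx":0,"wy":0,"wz":0,"claw":-1},{"tx":-3.75,"ty":-3.0,"tz":-0.1,"wx":0,"wy":0,"wz":0,"claw":-1}]' >/dev/null
python3 -m crank '[{"tx":-3.75,"ty":-3.0,"tz":0,"wx":0,"wy":0,"wz":0,"claw":-1},{"tx":-3.75,"ty":-3.0,"tz":0,"wx":0,"wy":0,"wz":0,"claw":-1},{"tx":0,"ty":0,"tz":0,"wx":0,"wy":0,"wz":0,"claw":-1},{"tx":0,"ty":0,"tz":0,"wx":0,"wy":0,"wz":0,"claw":-1},{"tx":0,"ty":0,"tz":0,"wx":0,"wy":0,"wz":0,"claw":-1}]'
python3 plan.py 0.58 0.03 0.25 -90
python3 - <<'E'
from lib import *
import pickle
o=telemetry.get_obs(); im=viewer.get_image('wrist'); cv2.imwrite('pics/w1.png',im)
c=campose('wrist',o); out={'c':c}
for t in ['pill_tray','cuff_case','balm_jar','plaster_tin','ring_dish','eraser','tweezers']:
    r=viewer.regions_of('wrist',t); out[t]=r
    print(t,[(round(a['confidence'],2),np.round(a['location']),a['mask'].sum()) for a in r[:2]])
im=viewer.get_image('top'); cv2.imwrite('pics/top1.png',im)
pickle.dump(out,open('m1.pkl','wb'))
E
```

```text
t: 3.25
tcp_pos: [0.5786, 0.0276, 0.2494]
ee_rot: [2.22, -2.222, -0.0]
wrist_force: [-0.7, -0.6, 0.1]
gripper_width: 1.0
t 3.25 tcp [0.5786 0.0276 0.2494] yaw -90.05 tilt 0.02 width 1.0 F [-0.7 -0.6  0.1] q6 1.42
wz total -0.05  then tx,ty,tz cm [-0.24 -0.14 -0.06]  min rows 1.0 1.0
pill_tray [(0.96, array([168., 281.]), np.int64(6018)), (0.35, array([239., 179.]), np.int64(4443))]
cuff_case [(0.73, array([244., 285.]), np.int64(5496))]
balm_jar [(0.85, array([246., 382.]), np.int64(3156))]
plaster_tin [(0.73, array([239., 180.]), np.int64(4457))]
ring_dish [(0.67, array([137., 431.]), np.int64(2763)), (0.58, array([228.,  43.]), np.int64(19435))]
eraser [(0.65, array([100., 212.]), np.int64(698)), (0.56, array([258., 537.]), np.int64(7710))]
tweezers [(0.58, array([ 99., 324.]), np.int64(597))]
```

View pics/w1.png

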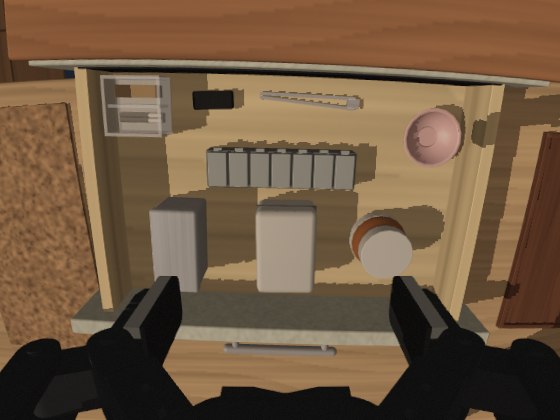

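The wrist view is clear: tin (242,180), case (248,286), jar (246,382), pill tray (168,281), eraser (100,213), tweezers (100,310), dish (137,432). I'll fit poses and overlay them.

```bash
python3 - <<'E'
from lib import *
import pickle
o=pickle.load(open('m1.pkl','rb')); o0=pickle.load(open('m0.pkl','rb'))
C={n:campose(n) for n in('top','side')}; c=o['c']
im=cv2.imread('pics/w1.png'); big=cv2.resize(im,None,fx=2,fy=2,interpolation=cv2.INTER_CUBIC)
init={'pill_tray':(.585,.032,1.57),'cuff_case':(.506,.027,0),'balm_jar':(.505,-.073,0),'plaster_tin':(.509,.137,-.03),'ring_dish':(.619,-.122,0),'eraser':(.652,.1,1.6),'tweezers':(.652,0,1.5)}
for t,x0 in init.items():
    res=[]
    for cm in ([(c,o[t][0]['mask'])],[(c,o[t][0]['mask']),(C['side'],o0['side',t][0]['mask'])]):
        x,f=fit(t,[(a,b.astype(float)) for a,b in cm],x0,.010); res.append(x)
        print(t,np.round(x[:2],4),round(np.degrees(x[2]),1),round(f,3))
    x=res[0]
    m=M[t]; P=place(m,*x,.010); q=(proj(c,P)*2+.5).astype(int)
    if len(m)in(8,16):
        for i in range(len(q)):
            for j in range(i):
                d=np.abs(m[i]-m[j])>1e-6
                if d.sum()==1 and i//8==j//8: cv2.line(big,tuple(map(int,q[i])),tuple(map(int,q[j])),(0,0,255),1)
    else:
        for k in q: cv2.circle(big,tuple(map(int,k)),1,(0,0,255),-1)
cv2.imwrite('pics/ov1.png',big[140:640,180:960])
E
```

```text
pill_tray [0.5874 0.0323] 88.1 0.081
pill_tray [0.5872 0.0315] 88.6 0.185
cuff_case [0.5046 0.0276] -1.3 0.085
cuff_case [0.5057 0.0275] -1.8 0.114
balm_jar [ 0.5091 -0.0714] 1.8 0.152
balm_jar [ 0.5064 -0.0733] 2.9 0.179
plaster_tin [0.51   0.1386] -6.4 0.169
plaster_tin [0.5098 0.1371] -4.2 0.129
ring_dish [ 0.6182 -0.1207] 11.7 0.156
ring_dish [ 0.6182 -0.123 ] 1.9 0.282
eraser [0.6546 0.1011] 91.9 0.194
eraser [0.6547 0.0991] 91.4 0.245
tweezers [0.654  0.0028] 86.5 0.573
tweezers [0.6536 0.0021] 86.4 0.452
```

View pics/ov1.png

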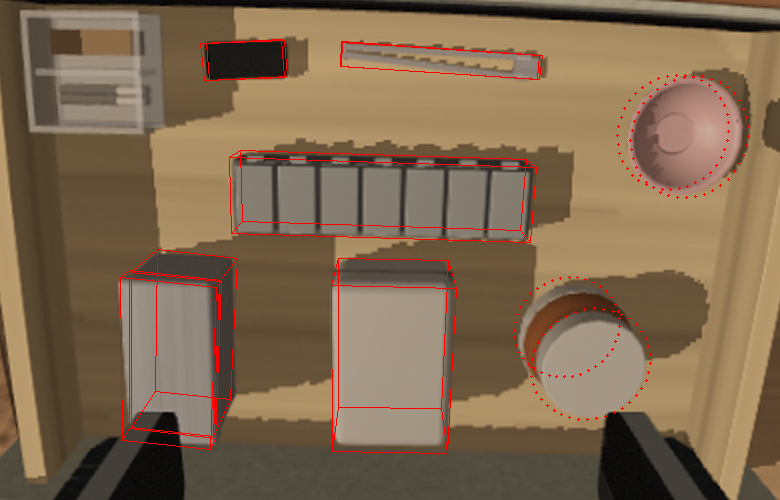

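```bash
python3 -m crank '[{"tx":-0.2,"ty":4.4,"tz":0,"wx":0,"wy":0,"wz":0,"claw":-1},{"tx":0,"ty":0,"tz":0,"wx":0,"wy":0,"wz":0,"claw":-1},{"tx":0,"ty":0,"tz":0,"wx":0,"wy":0,"wz":0,"claw":-1},{"tx":0,"ty":0,"tz":0,"wx":0,"wy":0,"wz":0,"claw":-1}]'
python3 - <<'E'
from lib import *
import pickle
o=telemetry.get_obs(); im=viewer.get_image('wrist'); cv2.imwrite('pics/w2.png',im)
c=campose('wrist',o); pickle.dump((c,o),open('ref2.pkl','wb'))
big=cv2.resize(im,None,fx=2.6,fy=2.6,interpolation=cv2.INTER_CUBIC)
x0,y0=int(140*2.6),int(20*2.6); cv2.imwrite('pics/w2z.png',big[y0:y0+600,x0:x0+800]); print(x0,y0)
E
```

```text
t: 4.1
tcp_pos: [0.5359, 0.0302, 0.2498]
ee_rot: [-2.221, 2.221, -0.002]
wrist_force: [0.8, -0.7, -0.1]
gripper_width: 1.002
364 52
```

View pics/w2z.png

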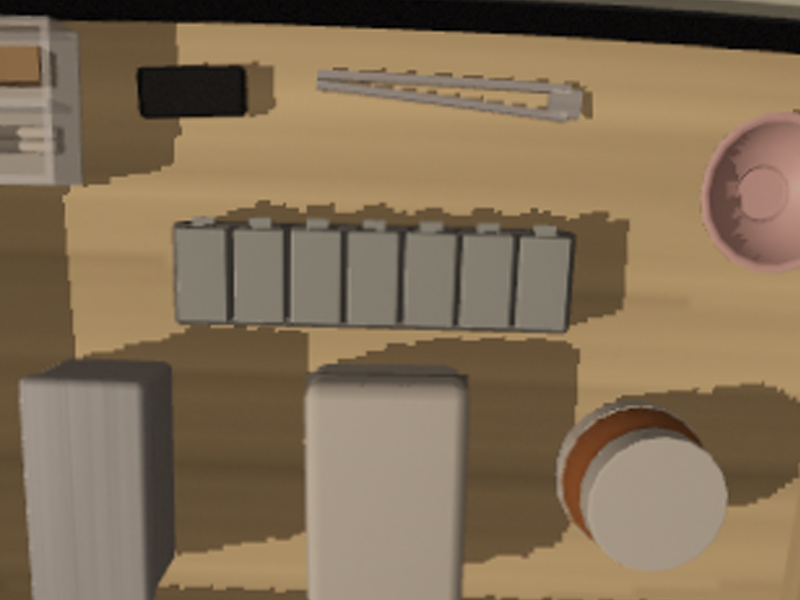

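```bash
python3 - <<'E'
from lib import *
im=cv2.imread('pics/w2.png')
big=cv2.resize(im,None,fx=2.6,fy=2.6,interpolation=cv2.INTER_CUBIC)
x0,y0=364,390; cv2.imwrite('pics/w2z2.png',big[y0:y0+600,x0:x0+800])
E
```

```text
(no output)
```

View pics/w2z2.png

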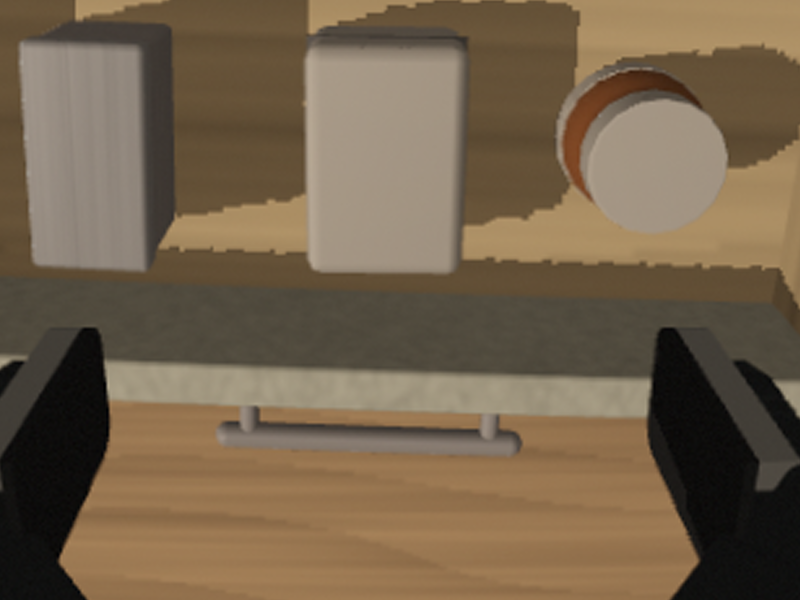

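```bash
python3 - <<'E'
from lib import *
import pickle
c,o=pickle.load(open('ref2.pkl','rb'))
def f(x,y,oy,z): return back(c,((y+oy+.5)/2.6-.5,(x+364+.5)/2.6-.5),z)[:2]
def rect(pts,oy,z,l,w):
    q=np.array([f(x,y,oy,z) for x,y in pts]); print(np.round(q,4).tolist()); (cx,cy),s,a=cv2.minAreaRect(q.astype(np.float32)*1000)
    e=[np.linalg.norm(q[i]-q[(i+1)%4]) for i in range(4)]
    print('centre',np.round(q.mean(0),4),'edges',np.round(e,4),'edge angles',[round(float(np.degrees(np.arctan2(*(q[(i+1)%4]-q[i])[::-1]))),1) for i in range(4)])
rect([(21,40),(146,44),(151,270),(33,264)],390,.065,0,0)
rect([(306,38),(467,38),(460,272),(311,272)],390,.06,0,0)
rect([(176,226),(573,236),(568,330),(178,320)],52,.038,0,0)
p=f(654,162,390,.062); print('jar',p, f(654+72,162,390,.062)-p, f(654,162+72,390,.062)-p)
for a,b in [((0,275),(780,298))]: # front inner bottom? top edges
    pass
q=[f(105,358,390,.08),f(650,372,390,.08),f(105,402,390,.08)]; print('front top edge',q,np.degrees(np.arctan2(*(q[0]-q[1])))) 
E
```

```text
[[0.5553, 0.1571], [0.5535, 0.1123], [0.4672, 0.1168], [0.4694, 0.1621]]
centre [0.5114 0.1371] edges [0.0447 0.0865 0.0454 0.0861] edge angles [-92.3, 177.1, 87.2, -3.4]
[[0.5546, 0.0563], [0.5546, -0.0008], [0.4643, -0.0006], [0.4643, 0.0565]]
centre [0.5094 0.0278] edges [0.0571 0.0903 0.0571 0.0902] edge angles [-90.0, 179.9, 90.0, -0.1]
[[0.6062, 0.1043], [0.6026, -0.0404], [0.5682, -0.0404], [0.572, 0.1054]]
centre [0.5872 0.0322] edges [0.1448 0.0343 0.1458 0.0342] edge angles [-91.4, 179.9, 88.5, -1.9]
jar [ 0.5090633  -0.07109982] [-1.34079870e-05 -2.72024702e-02] [-0.02856155 -0.00255527]
front top edge [array([0.4378122 , 0.13310976]), array([ 0.43171108, -0.07174888]), array([0.41881531, 0.13497322])] 1.7058847784523712
```

```bash
python3 plan.py 0.511 0.1372 0.10 -93
```

```text
t 4.15 tcp [0.5359 0.0302 0.2496] yaw -90.01 tilt 0.06 width 1.001 F [0.8 0.5 0.1] q6 1.41
wz total 2.99  then tx,ty,tz cm [-10.56   3.05  14.96]  min rows 1.0 4.0
```

```bash
python3 -m crank '[{"tx":0,"ty":0,"tz":0,"wx":0,"wy":0,"wz":3.0,"claw":-1},{"tx":-3.0,"ty":0.8,"tz":3.0,"wx":0,"wy":0,"wz":0,"claw":-1},{"tx":-3.0,"ty":0.8,"tz":3.0,"wx":0,"wy":0,"wz":0,"claw":-1},{"tx":-2.5,"ty":0.8,"tz":3.2,"wx":0,"wy":0,"wz":0,"claw":-1},{"tx":-2.06,"ty":0.65,"tz":3.2,"wx":0,"wy":0,"wz":0,"claw":-1},{"tx":0,"ty":0,"tz":2.56,"wx":0,"wy":0,"wz":0,"claw":-1},{"tx":0,"ty":0,"tz":0,"wx":0,"wy":0,"wz":0,"claw":-1},{"tx":0,"ty":0,"tz":0,"wx":0,"wy":0,"wz":0,"claw":-1}]' 
python3 plan.py 0.511 0.1372 0.016 -93
python3 - <<'E'
from lib import *
cv2.imwrite('pics/w3.png',viewer.get_image('wrist'))
E
```

```text
t: 4.95
tcp_pos: [0.5111, 0.1373, 0.1002]
ee_rot: [-2.162, 2.279, -0.001]
wrist_force: [0.1, -0.2, -0.1]
gripper_width: 1.004
t 4.95 tcp [0.5111 0.1373 0.1002] yaw -93.01 tilt 0.03 width 1.004 F [ 0.1 -0.2 -0.1] q6 1.66
wz total -0.01  then tx,ty,tz cm [0.01 0.01 8.42]  min rows 1.0 2.0
```

View pics/w3.png

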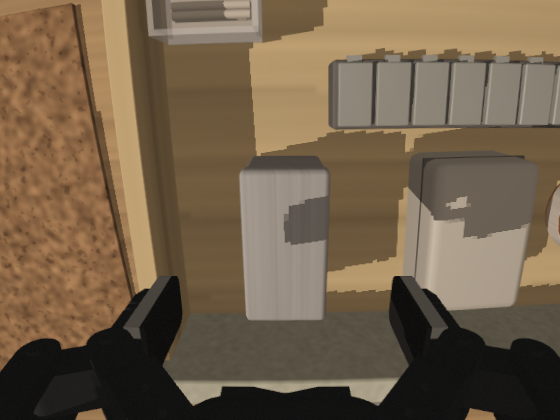

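The tin sits centred and parallel between the fingers (its midline stays at columns 284–286). I'll descend and grip.

```bash
python3 -m crank '[{"tx":0,"ty":0,"tz":4,"wx":0,"wy":0,"wz":0,"claw":-1},{"tx":0,"ty":0,"tz":3,"wx":0,"wy":0,"wz":0,"claw":-1},{"tx":0,"ty":0,"tz":1.4,"wx":0,"wy":0,"wz":0,"claw":-1},{"tx":0,"ty":0,"tz":0,"wx":0,"wy":0,"wz":0,"claw":-1},{"tx":0,"ty":0,"tz":0,"wx":0,"wy":0,"wz":0,"claw":-1}]' 40
python3 -m crank '[{"tx":0,"ty":0,"tz":0,"wx":0,"wy":0,"wz":0,"claw":1},{"tx":0,"ty":0,"tz":0,"wx":0,"wy":0,"wz":0,"claw":1},{"tx":0,"ty":0,"tz":0,"wx":0,"wy":0,"wz":0,"claw":1},{"tx":0,"ty":0,"tz":0,"wx":0,"wy":0,"wz":0,"claw":1},{"tx":0,"ty":0,"tz":0,"wx":0,"wy":0,"wz":0,"claw":1},{"tx":0,"ty":0,"tz":0,"wx":0,"wy":0,"wz":0,"claw":1},{"tx":0,"ty":0,"tz":0,"wx":0,"wy":0,"wz":0,"claw":1}]' 40
python3 plan.py 0.597 0.335 0.11 -89.2
python3 - <<'E'
from lib import *
cv2.imwrite('pics/w4.png',viewer.get_image('wrist'))
E
```

```text
t: 5.5
tcp_pos: [0.5114, 0.1372, 0.0172]
ee_rot: [-2.161, 2.278, -0.003]
wrist_force: [-1.2, -0.4, 0.4]
gripper_width: 0.999
t: 6.2
tcp_pos: [0.5105, 0.1375, 0.0167]
ee_rot: [-2.162, 2.278, -0.002]
wrist_force: [-1.2, -0.7, 5.3]
gripper_width: 0.524
t 6.2 tcp [0.5105 0.1375 0.0167] yaw -92.99 tilt 0.09 width 0.524 F [-1.2 -0.7  5.3] q6 1.66
wz total -3.79  then tx,ty,tz cm [-19.63  -8.92  -9.33]  min rows 1.0 5.0
```

View pics/w4.png

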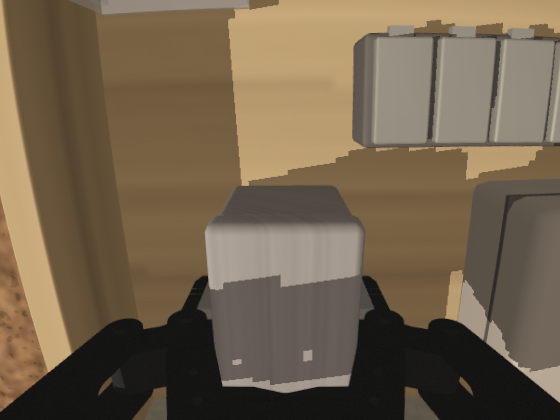

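```bash
python3 -m crank '[{"tx":0,"ty":0,"tz":-1,"wx":0,"wy":0,"wz":0,"claw":1},{"tx":0,"ty":0,"tz":-2,"wx":0,"wy":0,"wz":0,"claw":1},{"tx":0,"ty":0,"tz":-3,"wx":0,"wy":0,"wz":0,"claw":1},{"tx":0,"ty":0,"tz":-3,"wx":0,"wy":0,"wz":0,"claw":1},{"tx":0,"ty":0,"tz":-0.5,"wx":0,"wy":0,"wz":-3.8,"claw":1}]' 40
python3 -m crank '[{"tx":-2,"ty":-0.9,"tz":0,"wx":0,"wy":0,"wz":0,"claw":1},{"tx":-3.5,"ty":-1.6,"tz":0,"wx":0,"wy":0,"wz":0,"claw":1},{"tx":-4,"ty":-1.8,"tz":0,"wx":0,"wy":0,"wz":0,"claw":1},{"tx":-4,"ty":-1.8,"tz":0,"wx":0,"wy":0,"wz":0,"claw":1},{"tx":-3.5,"ty":-1.6,"tz":0,"wx":0,"wy":0,"wz":0,"claw":1},{"tx":-2.6,"ty":-1.2,"tz":0,"wx":0,"wy":0,"wz":0,"claw":1},{"tx":0,"ty":0,"tz":0,"wx":0,"wy":0,"wz":0,"claw":1},{"tx":0,"ty":0,"tz":0,"wx":0,"wy":0,"wz":0,"claw":1}]' 40
python3 plan.py 0.597 0.335 0.012 -89.2
python3 - <<'E'
from lib import *
cv2.imwrite('pics/w5.png',viewer.get_image('wrist'));cv2.imwrite('pics/t5.png',viewer.get_image('top'))
E
```

```text
t: 6.75
tcp_pos: [0.5115, 0.1376, 0.1147]
ee_rot: [-2.235, 2.202, -0.007]
wrist_force: [-0.2, -0.2, -0.3]
gripper_width: 0.528
t: 7.55
tcp_pos: [0.596, 0.3347, 0.1108]
ee_rot: [2.237, -2.205, -0.0]
wrist_force: [0.2, -1.1, -0.5]
gripper_width: 0.526
t 7.55 tcp [0.596  0.3347 0.1108] yaw -89.15 tilt 0.04 width 0.526 F [ 0.2 -1.1 -0.5] q6 1.9
wz total 0.05  then tx,ty,tz cm [-0.03 -0.1   9.88]  min rows 1.0 3.0
```

View pics/w5.png

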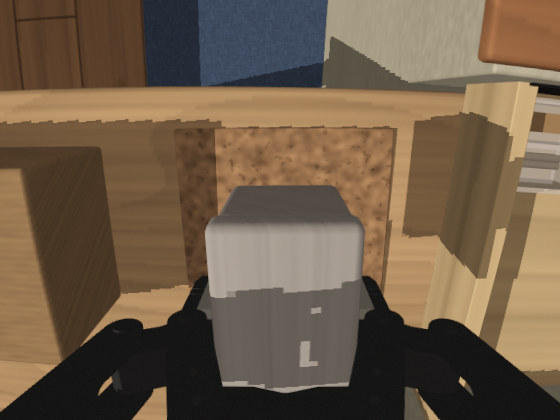

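View pics/t5.png

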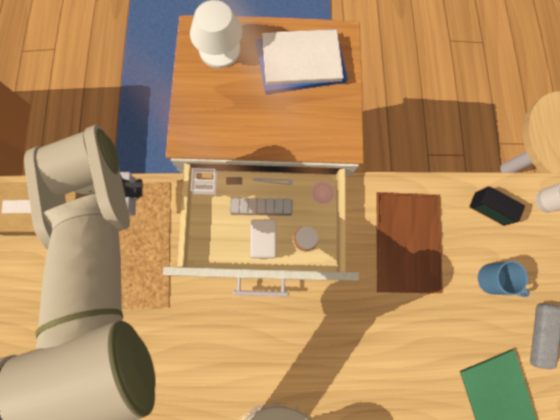

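```bash
python3 -m crank '[{"tx":0,"ty":-0.1,"tz":3,"wx":0,"wy":0,"wz":0,"claw":1},{"tx":0,"ty":0,"tz":3,"wx":0,"wy":0,"wz":0,"claw":1},{"tx":0,"ty":0,"tz":2,"wx":0,"wy":0,"wz":0,"claw":1},{"tx":0,"ty":0,"tz":1.2,"wx":0,"wy":0,"wz":0,"claw":1},{"tx":0,"ty":0,"tz":0.7,"wx":0,"wy":0,"wz":0,"claw":1},{"tx":0,"ty":0,"tz":0,"wx":0,"wy":0,"wz":0,"claw":1},{"tx":0,"ty":0,"tz":0,"wx":0,"wy":0,"wz":0,"claw":1}]' 40
python3 plan.py 0.597 0.335 0.012 -89.2
```

```text
t: 8.35
tcp_pos: [0.5979, 0.3346, 0.0129]
ee_rot: [-2.236, 2.205, -0.001]
wrist_force: [-0.1, -0.5, -0.3]
gripper_width: 0.526
t 8.35 tcp [0.5979 0.3346 0.0129] yaw -89.21 tilt 0.09 width 0.526 F [-0.1 -0.5 -0.3] q6 1.89
wz total -0.01  then tx,ty,tz cm [-0.04  0.09  0.09]  min rows 1.0 1.0
```

```bash
python3 -m crank '[{"tx":0,"ty":0,"tz":0.2,"wx":0,"wy":0,"wz":0,"claw":1},{"tx":0,"ty":0,"tz":0,"wx":0,"wy":0,"wz":0,"claw":1}]' 40
python3 -m crank '[{"tx":0,"ty":0,"tz":0,"wx":0,"wy":0,"wz":0,"claw":-1},{"tx":0,"ty":0,"tz":0,"wx":0,"wy":0,"wz":0,"claw":-1},{"tx":0,"ty":0,"tz":0,"wx":0,"wy":0,"wz":0,"claw":-1},{"tx":0,"ty":0,"tz":0,"wx":0,"wy":0,"wz":0,"claw":-1},{"tx":0,"ty":0,"tz":0,"wx":0,"wy":0,"wz":0,"claw":-1},{"tx":0,"ty":0,"tz":0,"wx":0,"wy":0,"wz":0,"claw":-1},{"tx":0,"ty":0,"tz":-3,"wx":0,"wy":0,"wz":0,"claw":-1},{"tx":0,"ty":0,"tz":-4,"wx":0,"wy":0,"wz":0,"claw":-1}]' 40
python3 plan.py 0.509 -0.0718 0.11 -91.7
python3 - <<'E'
from lib import *
cv2.imwrite('pics/w6.png',viewer.get_image('wrist'))
E
```

```text
t: 8.55
tcp_pos: [0.5979, 0.3348, 0.0107]
ee_rot: [-2.236, 2.205, -0.001]
wrist_force: [0.7, -0.1, 3.0]
gripper_width: 0.529
t: 9.35
tcp_pos: [0.5963, 0.3342, 0.0785]
ee_rot: [2.234, -2.203, -0.003]
wrist_force: [-0.3, 0.4, 1.3]
gripper_width: 0.998
t 9.35 tcp [0.5963 0.3342 0.0785] yaw -89.21 tilt 0.28 width 0.998 F [-0.3  0.4  1.3] q6 1.9
wz total 2.49  then tx,ty,tz cm [40.84  7.53 -3.15]  min rows 1.0 9.0
```

View pics/w6.png

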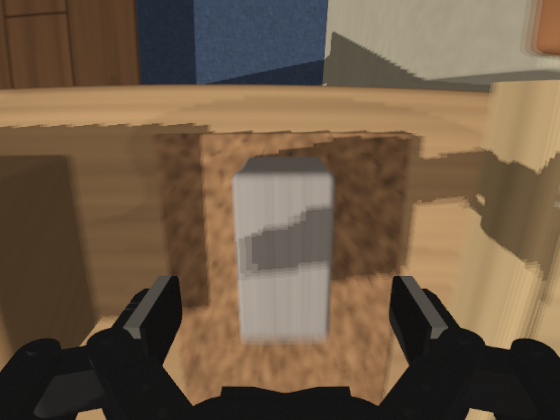

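The tin stands upright on the mat at (250,285). Next is the jar.

```bash
python3 -m crank '[{"tx":0,"ty":0,"tz":-3.15,"wx":0,"wy":0,"wz":2.5,"claw":-1},{"tx":3,"ty":0.55,"tz":0,"wx":0,"wy":0,"wz":0,"claw":-1},{"tx":4.7,"ty":0.87,"tz":0,"wx":0,"wy":0,"wz":0,"claw":-1},{"tx":4.7,"ty":0.87,"tz":0,"wx":0,"wy":0,"wz":0,"claw":-1},{"tx":4.7,"ty":0.87,"tz":0,"wx":0,"wy":0,"wz":0,"claw":-1},{"tx":4.7,"ty":0.87,"tz":0,"wx":0,"wy":0,"wz":0,"claw":-1},{"tx":4.7,"ty":0.87,"tz":0,"wx":0,"wy":0,"wz":0,"claw":-1},{"tx":4.7,"ty":0.87,"tz":0,"wx":0,"wy":0,"wz":0,"claw":-1}]' 40 >/dev/null
python3 -m crank '[{"tx":4.7,"ty":0.87,"tz":0,"wx":0,"wy":0,"wz":0,"claw":-1},{"tx":3.5,"ty":0.65,"tz":0,"wx":0,"wy":0,"wz":0,"claw":-1},{"tx":1.44,"ty":0.26,"tz":0,"wx":0,"wy":0,"wz":0,"claw":-1},{"tx":0,"ty":0,"tz":0,"wx":0,"wy":0,"wz":0,"claw":-1},{"tx":0,"ty":0,"tz":0,"wx":0,"wy":0,"wz":0,"claw":-1}]' 40
python3 plan.py 0.509 -0.0718 0.017 -91.7
python3 - <<'E'
from lib import *
import pickle
c=campose('wrist')
im=viewer.get_image('wrist')
q=proj(c,place(M['balm_jar'],.509,-.0718,0,.010)); 
for k in q: cv2.circle(im,tuple(map(int,np.round(k))),1,(0,0,255),-1)
cv2.imwrite('pics/w7.png',im)
E
```

```text
t: 10.7
tcp_pos: [0.51, -0.0705, 0.1112]
ee_rot: [-2.188, 2.254, 0.0]
wrist_force: [-0.1, -0.2, 0.8]
gripper_width: 0.999
t 10.7 tcp [ 0.51   -0.0705  0.1112] yaw -91.7 tilt 0.02 width 0.999 F [-0.1 -0.2  0.8] q6 1.23
wz total 0.0  then tx,ty,tz cm [0.13 0.09 9.42]  min rows 1.0 2.0
```

View pics/w7.png

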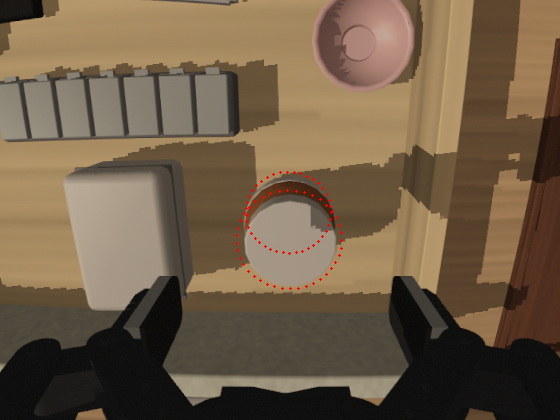

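The jar model lines up with its base and cap (cap centre about (242,290)); the cap is narrower than the body. I'll shift slightly, descend and grip low on the body.

```bash
python3 -m crank '[{"tx":0.14,"ty":0.09,"tz":4,"wx":0,"wy":0,"wz":0,"claw":-1},{"tx":0,"ty":0,"tz":3.5,"wx":0,"wy":0,"wz":0,"claw":-1},{"tx":0,"ty":0,"tz":1.95,"wx":0,"wy":0,"wz":0,"claw":-1},{"tx":0,"ty":0,"tz":0,"wx":0,"wy":0,"wz":0,"claw":-1},{"tx":0,"ty":0,"tz":0,"wx":0,"wy":0,"wz":0,"claw":-1}]' 40
python3 -m crank '[{"tx":0,"ty":0,"tz":0,"wx":0,"wy":0,"wz":0,"claw":1},{"tx":0,"ty":0,"tz":0,"wx":0,"wy":0,"wz":0,"claw":1},{"tx":0,"ty":0,"tz":0,"wx":0,"wy":0,"wz":0,"claw":1},{"tx":0,"ty":0,"tz":0,"wx":0,"wy":0,"wz":0,"claw":1},{"tx":0,"ty":0,"tz":0,"wx":0,"wy":0,"wz":0,"claw":1},{"tx":0,"ty":0,"tz":0,"wx":0,"wy":0,"wz":0,"claw":1}]' 40
python3 plan.py 0.4975 0.335 0.11 -89.2
python3 - <<'E'
from lib import *
cv2.imwrite('pics/w8.png',viewer.get_image('wrist'))
E
```

```text
t: 11.25
tcp_pos: [0.5093, -0.0718, 0.0172]
ee_rot: [-2.19, 2.252, -0.0]
wrist_force: [0.4, 1.1, -0.8]
gripper_width: 1.001
t: 11.85
tcp_pos: [0.5095, -0.0727, 0.0185]
ee_rot: [-2.187, 2.253, -0.004]
wrist_force: [-1.6, 1.9, 10.0]
gripper_width: 0.674
t 11.85 tcp [ 0.5095 -0.0727  0.0185] yaw -91.7 tilt 0.16 width 0.674 F [-1.6  1.9 10. ] q6 1.23
wz total -2.5  then tx,ty,tz cm [-40.78   0.63  -9.15]  min rows 1.0 9.0
```

View pics/w8.png

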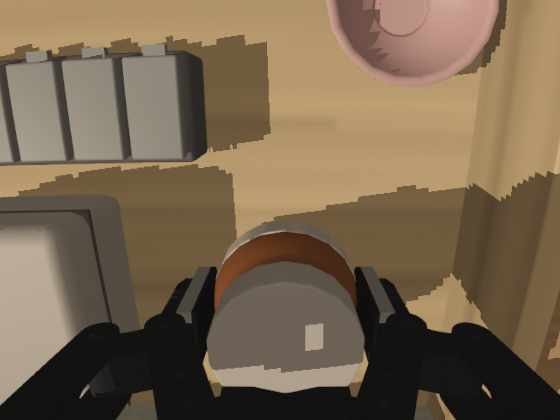

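```bash
python3 -m crank '[{"tx":0,"ty":0,"tz":-1,"wx":0,"wy":0,"wz":0,"claw":1},{"tx":0,"ty":0,"tz":-2,"wx":0,"wy":0,"wz":0,"claw":1},{"tx":0,"ty":0,"tz":-3,"wx":0,"wy":0,"wz":0,"claw":1},{"tx":0,"ty":0,"tz":-3,"wx":0,"wy":0,"wz":0,"claw":1},{"tx":0,"ty":0,"tz":-0.4,"wx":0,"wy":0,"wz":-2.5,"claw":1},{"tx":-3,"ty":0.05,"tz":0,"wx":0,"wy":0,"wz":0,"claw":1},{"tx":-4.5,"ty":0.07,"tz":0,"wx":0,"wy":0,"wz":0,"claw":1},{"tx":-4.5,"ty":0.07,"tz":0,"wx":0,"wy":0,"wz":0,"claw":1}]' 40
python3 -m crank '[{"tx":-4.5,"ty":0.07,"tz":0,"wx":0,"wy":0,"wz":0,"claw":1},{"tx":-4.5,"ty":0.07,"tz":0,"wx":0,"wy":0,"wz":0,"claw":1},{"tx":-4.5,"ty":0.07,"tz":0,"wx":0,"wy":0,"wz":0,"claw":1},{"tx":-4.5,"ty":0.07,"tz":0,"wx":0,"wy":0,"wz":0,"claw":1},{"tx":-4.5,"ty":0.07,"tz":0,"wx":0,"wy":0,"wz":0,"claw":1},{"tx":-4,"ty":0.06,"tz":0,"wx":0,"wy":0,"wz":0,"claw":1},{"tx":-2.2,"ty":0.03,"tz":0,"wx":0,"wy":0,"wz":0,"claw":1},{"tx":0,"ty":0,"tz":0,"wx":0,"wy":0,"wz":0,"claw":1}]' 40
python3 plan.py 0.4975 0.335 0.0125 -89.2
python3 - <<'E'
from lib import *
cv2.imwrite('pics/w9.png',viewer.get_image('wrist'))
E
```

```text
t: 12.7
tcp_pos: [0.5051, 0.0482, 0.1117]
ee_rot: [-2.235, 2.207, -0.001]
wrist_force: [-0.1, 0.9, -1.1]
gripper_width: 0.674
t: 13.5
tcp_pos: [0.4962, 0.3367, 0.1114]
ee_rot: [-2.24, 2.201, -0.0]
wrist_force: [0.2, -0.7, -1.1]
gripper_width: 0.68
t 13.5 tcp [0.4962 0.3367 0.1114] yaw -89.01 tilt 0.06 width 0.68 F [ 0.2 -0.7 -1.1] q6 1.95
wz total 0.19  then tx,ty,tz cm [ 0.17 -0.13  9.89]  min rows 1.0 3.0
```

View pics/w9.png

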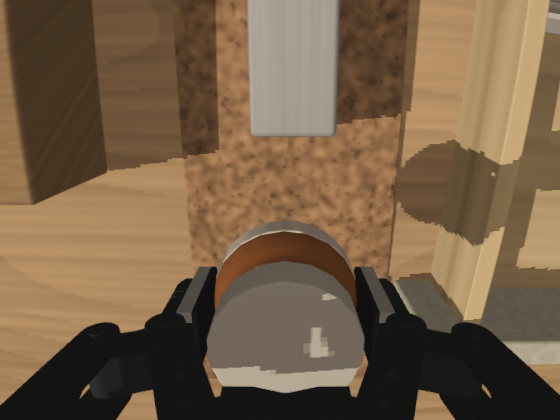

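```bash
python3 -m crank '[{"tx":0.15,"ty":-0.13,"tz":3,"wx":0,"wy":0,"wz":0,"claw":1},{"tx":0,"ty":0,"tz":3,"wx":0,"wy":0,"wz":0,"claw":1},{"tx":0,"ty":0,"tz":2,"wx":0,"wy":0,"wz":0,"claw":1},{"tx":0,"ty":0,"tz":1.1,"wx":0,"wy":0,"wz":0,"claw":1},{"tx":0,"ty":0,"tz":0.7,"wx":0,"wy":0,"wz":0,"claw":1},{"tx":0,"ty":0,"tz":0,"wx":0,"wy":0,"wz":0,"claw":1},{"tx":0,"ty":0,"tz":0,"wx":0,"wy":0,"wz":0,"claw":1}]' 40
```

```text
t: 14.25
tcp_pos: [0.4988, 0.3326, 0.0136]
ee_rot: [-2.235, 2.205, -0.001]
wrist_force: [-0.3, -0.4, -0.9]
gripper_width: 0.672
```

```bash
python3 -m crank '[{"tx":0,"ty":0,"tz":0.2,"wx":0,"wy":0,"wz":0,"claw":1},{"tx":0,"ty":0,"tz":0,"wx":0,"wy":0,"wz":0,"claw":1}]' 40
```

```text
t: 14.45
tcp_pos: [0.4988, 0.3328, 0.0124]
ee_rot: [-2.236, 2.204, -0.002]
wrist_force: [-2.7, -1.2, 8.9]
gripper_width: 0.673
```

Contact, so I'll release and go to the case.

```bash
python3 -m crank '[{"tx":0,"ty":0,"tz":0,"wx":0,"wy":0,"wz":0,"claw":-1},{"tx":0,"ty":0,"tz":0,"wx":0,"wy":0,"wz":0,"claw":-1},{"tx":0,"ty":0,"tz":0,"wx":0,"wy":0,"wz":0,"claw":-1},{"tx":0,"ty":0,"tz":0,"wx":0,"wy":0,"wz":0,"claw":-1},{"tx":0,"ty":0,"tz":-2,"wx":0,"wy":0,"wz":0,"claw":-1},{"tx":0,"ty":0,"tz":-4,"wx":0,"wy":0,"wz":0,"claw":-1},{"tx":0,"ty":0,"tz":-4,"wx":0,"wy":0,"wz":0,"claw":-1},{"tx":0,"ty":0,"tz":0,"wx":0,"wy":0,"wz":0,"claw":-1}]' 40
python3 plan.py 0.508 0.0276 0.11 -91.3
python3 - <<'E'
from lib import *
cv2.imwrite('pics/w10.png',viewer.get_image('wrist'))
E
```

```text
t: 15.25
tcp_pos: [0.5004, 0.3337, 0.1161]
ee_rot: [-2.231, 2.199, -0.006]
wrist_force: [0.6, 0.0, 0.9]
gripper_width: 0.998
t 15.25 tcp [0.5004 0.3337 0.1161] yaw -89.19 tilt 0.57 width 0.998 F [0.6 0.  0.9] q6 1.95
wz total 2.11  then tx,ty,tz cm [30.59 -1.46  0.61]  min rows 1.0 7.0
```

View pics/w10.png

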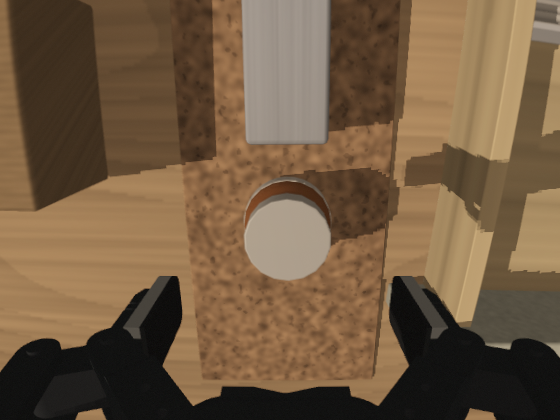

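The jar stands on the mat at (237,288), next to the tin. Now the case.

```bash
python3 -m crank '[{"tx":0,"ty":0,"tz":0,"wx":0,"wy":0,"wz":2.1,"claw":-1},{"tx":3,"ty":-0.14,"tz":0.1,"wx":0,"wy":0,"wz":0,"claw":-1},{"tx":4.7,"ty":-0.22,"tz":0.1,"wx":0,"wy":0,"wz":0,"claw":-1},{"tx":4.7,"ty":-0.22,"tz":0.1,"wx":0,"wy":0,"wz":0,"claw":-1},{"tx":4.7,"ty":-0.22,"tz":0.1,"wx":0,"wy":0,"wz":0,"claw":-1},{"tx":4.7,"ty":-0.22,"tz":0.1,"wx":0,"wy":0,"wz":0,"claw":-1},{"tx":4.7,"ty":-0.22,"tz":0.1,"wx":0,"wy":0,"wz":0,"claw":-1},{"tx":4.1,"ty":-0.22,"tz":0,"wx":0,"wy":0,"wz":0,"claw":-1}]' 40 >/dev/null
python3 -m crank '[{"tx":0,"ty":0,"tz":0,"wx":0,"wy":0,"wz":0,"claw":-1},{"tx":0,"ty":0,"tz":0,"wx":0,"wy":0,"wz":0,"claw":-1}]' 40 >/dev/null
python3 plan.py 0.508 0.0276 0.017 -91.3
python3 - <<'E'
from lib import *
import pickle
c=campose('wrist')
im=viewer.get_image('wrist'); cv2.imwrite('pics/w11raw.png',im)
m=M['cuff_case']; q=proj(c,place(m,.508,.0276,np.radians(-1.3),.010))
for i in range(8):
    for j in range(i):
        if (np.abs(m[i]-m[j])>1e-6).sum()==1: cv2.line(im,tuple(map(int,q[i])),tuple(map(int,q[j])),(0,0,255),1)
cv2.imwrite('pics/w11.png',im)
E
```

```text
t 16.3 tcp [0.5054 0.026  0.1038] yaw -91.42 tilt 0.11 width 1.003 F [0.2 0.5 0.3] q6 1.41
wz total -0.12  then tx,ty,tz cm [-0.17 -0.26  8.68]  min rows 1.0 2.0
```

View pics/w11.png

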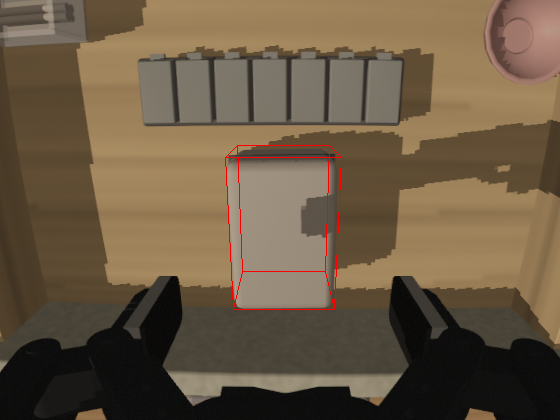

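The case model matches the picture (box corners (157,227) to (309,333)). I'll descend and grip.

```bash
python3 -m crank '[{"tx":-0.15,"ty":-0.26,"tz":3.5,"wx":0,"wy":0,"wz":0,"claw":-1},{"tx":0,"ty":0,"tz":3.5,"wx":0,"wy":0,"wz":0,"claw":-1},{"tx":0,"ty":0,"tz":1.7,"wx":0,"wy":0,"wz":0,"claw":-1},{"tx":0,"ty":0,"tz":0,"wx":0,"wy":0,"wz":0,"claw":-1},{"tx":0,"ty":0,"tz":0,"wx":0,"wy":0,"wz":0,"claw":-1}]' 40
python3 -m crank '[{"tx":0,"ty":0,"tz":0,"wx":0,"wy":0,"wz":0,"claw":1},{"tx":0,"ty":0,"tz":0,"wx":0,"wy":0,"wz":0,"claw":1},{"tx":0,"ty":0,"tz":0,"wx":0,"wy":0,"wz":0,"claw":1},{"tx":0,"ty":0,"tz":0,"wx":0,"wy":0,"wz":0,"claw":1},{"tx":0,"ty":0,"tz":0,"wx":0,"wy":0,"wz":0,"claw":1},{"tx":0,"ty":0,"tz":0,"wx":0,"wy":0,"wz":0,"claw":1}]' 45
python3 plan.py 0.397 0.334 0.11 -89.2
python3 - <<'E'
from lib import *
cv2.imwrite('pics/w12.png',viewer.get_image('wrist'))
E
```

```text
t: 16.85
tcp_pos: [0.5085, 0.0289, 0.018]
ee_rot: [2.198, -2.245, -0.0]
wrist_force: [-0.2, 0.1, 0.4]
gripper_width: 0.999
t: 17.45
tcp_pos: [0.5091, 0.028, 0.019]
ee_rot: [-2.195, 2.245, -0.003]
wrist_force: [-1.2, 2.3, 6.6]
gripper_width: 0.696
t 17.45 tcp [0.5091 0.028  0.019 ] yaw -91.29 tilt 0.14 width 0.696 F [-1.2  2.3  6.6] q6 1.42
wz total -2.09  then tx,ty,tz cm [-30.75  10.78  -9.1 ]  min rows 1.0 7.0
```

View pics/w12.png

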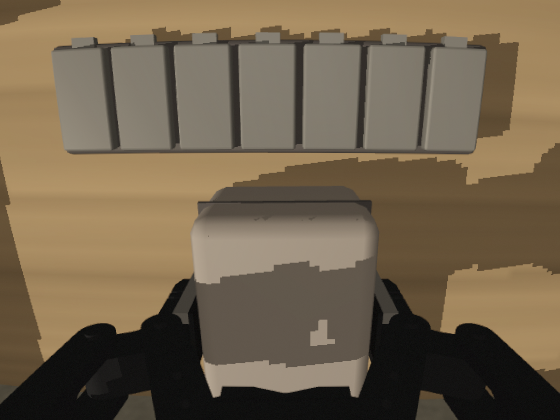

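```bash
python3 -m crank '[{"tx":0,"ty":0,"tz":-1,"wx":0,"wy":0,"wz":0,"claw":1},{"tx":0,"ty":0,"tz":-2,"wx":0,"wy":0,"wz":0,"claw":1},{"tx":0,"ty":0,"tz":-3,"wx":0,"wy":0,"wz":0,"claw":1},{"tx":0,"ty":0,"tz":-3,"wx":0,"wy":0,"wz":0,"claw":1},{"tx":0,"ty":0,"tz":-0.4,"wx":0,"wy":0,"wz":-2.1,"claw":1},{"tx":-2.5,"ty":0.88,"tz":0,"wx":0,"wy":0,"wz":0,"claw":1},{"tx":-4.3,"ty":1.5,"tz":0,"wx":0,"wy":0,"wz":0,"claw":1},{"tx":-4.3,"ty":1.5,"tz":0,"wx":0,"wy":0,"wz":0,"claw":1}]' 45 >/dev/null
python3 -m crank '[{"tx":-4.3,"ty":1.5,"tz":0,"wx":0,"wy":0,"wz":0,"claw":1},{"tx":-4.3,"ty":1.5,"tz":0,"wx":0,"wy":0,"wz":0,"claw":1},{"tx":-4.3,"ty":1.5,"tz":0,"wx":0,"wy":0,"wz":0,"claw":1},{"tx":-4.0,"ty":1.4,"tz":0,"wx":0,"wy":0,"wz":0,"claw":1},{"tx":-2.7,"ty":1.0,"tz":0,"wx":0,"wy":0,"wz":0,"claw":1},{"tx":0,"ty":0,"tz":0,"wx":0,"wy":0,"wz":0,"claw":1},{"tx":0,"ty":0,"tz":0,"wx":0,"wy":0,"wz":0,"claw":1}]' 45
python3 plan.py 0.397 0.334 0.013 -89.2
python3 - <<'E'
from lib import *
cv2.imwrite('pics/w13.png',viewer.get_image('wrist'))
E
```

```text
t: 19.0
tcp_pos: [0.3961, 0.3334, 0.1121]
ee_rot: [2.238, -2.204, 0.001]
wrist_force: [0.6, -0.6, -2.1]
gripper_width: 0.702
t 19.0 tcp [0.3961 0.3334 0.1121] yaw -89.13 tilt 0.02 width 0.702 F [ 0.6 -0.6 -2.1] q6 2.03
wz total 0.07  then tx,ty,tz cm [-0.06 -0.09  9.91]  min rows 1.0 3.0
```

View pics/w13.png

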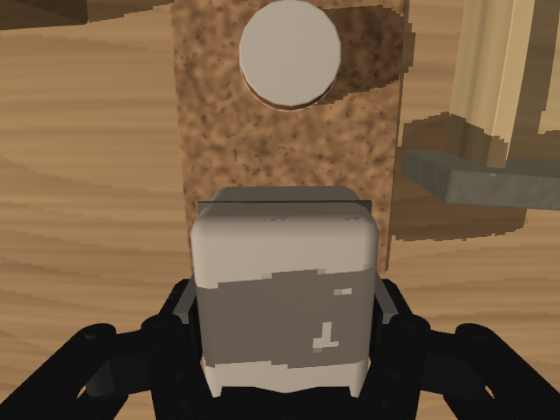

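```bash
python3 -m crank '[{"tx":0,"ty":0,"tz":3,"wx":0,"wy":0,"wz":0,"claw":1},{"tx":0,"ty":0,"tz":3,"wx":0,"wy":0,"wz":0,"claw":1},{"tx":0,"ty":0,"tz":2,"wx":0,"wy":0,"wz":0,"claw":1},{"tx":0,"ty":0,"tz":1.2,"wx":0,"wy":0,"wz":0,"claw":1},{"tx":0,"ty":0,"tz":0.6,"wx":0,"wy":0,"wz":0,"claw":1},{"tx":0,"ty":0,"tz":0.2,"wx":0,"wy":0,"wz":0,"claw":1},{"tx":0,"ty":0,"tz":0,"wx":0,"wy":0,"wz":0,"claw":1}]' 45
```

```text
t: 19.75
tcp_pos: [0.3971, 0.333, 0.0129]
ee_rot: [-2.235, 2.206, -0.001]
wrist_force: [-0.6, -2.6, 3.2]
gripper_width: 0.693
```

```bash
python3 -m crank '[{"tx":0,"ty":0,"tz":0,"wx":0,"wy":0,"wz":0,"claw":-1},{"tx":0,"ty":0,"tz":0,"wx":0,"wy":0,"wz":0,"claw":-1},{"tx":0,"ty":0,"tz":0,"wx":0,"wy":0,"wz":0,"claw":-1},{"tx":0,"ty":0,"tz":0,"wx":0,"wy":0,"wz":0,"claw":-1},{"tx":0,"ty":0,"tz":-2,"wx":0,"wy":0,"wz":0,"claw":-1},{"tx":0,"ty":0,"tz":-4,"wx":0,"wy":0,"wz":0,"claw":-1},{"tx":0,"ty":0,"tz":-4.5,"wx":0,"wy":0,"wz":0,"claw":-1},{"tx":0,"ty":0,"tz":-3,"wx":0,"wy":0,"wz":0,"claw":-0.3}]' 45
python3 - <<'E'
from lib import *
cv2.imwrite('pics/w14.png',viewer.get_image('wrist'))
E
python3 -m crank '[{"tx":0,"ty":0,"tz":0,"wx":0,"wy":0,"wz":-8,"claw":-0.3},{"tx":0,"ty":0,"tz":0,"wx":0,"wy":0,"wz":-8,"claw":-0.3},{"tx":0,"ty":0,"tz":0,"wx":0,"wy":0,"wz":-8,"claw":-0.3},{"tx":0,"ty":0,"tz":0,"wx":0,"wy":0,"wz":-8,"claw":-0.3},{"tx":0,"ty":0,"tz":0,"wx":0,"wy":0,"wz":-8,"claw":-0.3},{"tx":0,"ty":0,"tz":0,"wx":0,"wy":0,"wz":-8,"claw":-0.3},{"tx":0,"ty":0,"tz":0,"wx":0,"wy":0,"wz":-8,"claw":-0.3},{"tx":0,"ty":0,"tz":0,"wx":0,"wy":0,"wz":-8,"claw":-0.3}]' 45
python3 -m crank '[{"tx":0,"ty":0,"tz":0,"wx":0,"wy":0,"wz":-8,"claw":-0.3},{"tx":0,"ty":0,"tz":0,"wx":0,"wy":0,"wz":-8,"claw":-0.3},{"tx":0,"ty":0,"tz":0,"wx":0,"wy":0,"wz":-7.6,"claw":-0.3},{"tx":0,"ty":0,"tz":0,"wx":0,"wy":0,"wz":0,"claw":-0.3},{"tx":0,"ty":0,"tz":0,"wx":0,"wy":0,"wz":0,"claw":-0.3}]' 45
python3 plan.py .587 .032 .11 -1.6
```

```text
t: 20.55
tcp_pos: [0.3968, 0.3336, 0.1496]
ee_rot: [-2.235, 2.204, -0.001]
wrist_force: [0.5, 1.2, -0.3]
gripper_width: 0.858
t: 21.4
tcp_pos: [0.3963, 0.3333, 0.1464]
ee_rot: [3.068, -0.676, -0.0]
wrist_force: [0.2, 1.1, -0.6]
gripper_width: 0.649
t: 21.9
tcp_pos: [0.3963, 0.3333, 0.1466]
ee_rot: [3.141, -0.049, -0.0]
wrist_force: [0.1, -0.5, 0.6]
gripper_width: 0.649
t 21.9 tcp [0.3963 0.3333 0.1466] yaw -1.8 tilt 0.01 width 0.649 F [ 0.1 -0.5  0.6] q6 0.5
wz total -0.2  then tx,ty,tz cm [19.9  29.59  3.66]  min rows 1.0 8.0
```

View pics/w14.png

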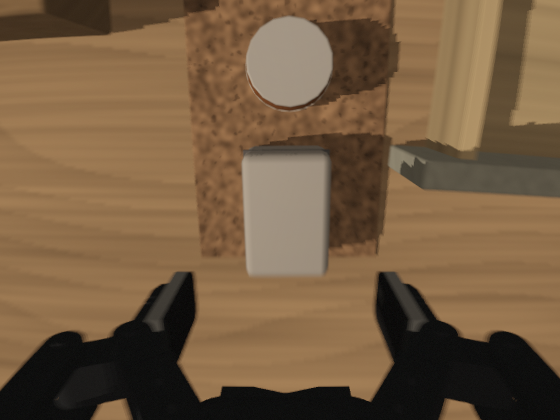

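Case and jar stand on the mat ((212,286) and (62,289)). Now to the pill tray.

```bash
python3 -m crank '[{"tx":1.3,"ty":1.9,"tz":0,"wx":0,"wy":0,"wz":-0.2,"claw":-0.3},{"tx":2.6,"ty":3.9,"tz":0,"wx":0,"wy":0,"wz":0,"claw":-0.3},{"tx":2.6,"ty":3.9,"tz":0.4,"wx":0,"wy":0,"wz":0,"claw":-0.3},{"tx":2.6,"ty":3.9,"tz":0.4,"wx":0,"wy":0,"wz":0,"claw":-0.3},{"tx":2.6,"ty":3.9,"tz":0.4,"wx":0,"wy":0,"wz":0,"claw":-0.3},{"tx":2.6,"ty":3.9,"tz":0.4,"wx":0,"wy":0,"wz":0,"claw":-0.3},{"tx":2.6,"ty":3.9,"tz":1.0,"wx":0,"wy":0,"wz":0,"claw":-0.3},{"tx":3.0,"ty":4.29,"tz":1.06,"wx":0,"wy":0,"wz":0,"claw":-0.3}]' 45 >/dev/null
python3 -m crank '[{"tx":0,"ty":0,"tz":0,"wx":0,"wy":0,"wz":0,"claw":-0.3},{"tx":0,"ty":0,"tz":0,"wx":0,"wy":0,"wz":0,"claw":-0.3}]' 45
python3 plan.py .587 .032 .012 -1.6
python3 - <<'E'
from lib import *
c=campose('wrist')
im=viewer.get_image('wrist')
m=M['pill_tray']; q=proj(c,place(m,.587,.032,np.radians(88.4),.010))
for i in range(8):
    for j in range(i):
        if (np.abs(m[i]-m[j])>1e-6).sum()==1: cv2.line(im,tuple(map(int,q[i])),tuple(map(int,q[j])),(0,0,255),1)
cv2.imwrite('pics/w15.png',im); cv2.imwrite('pics/t15.png',viewer.get_image('top'))
E
```

```text
t: 22.9
tcp_pos: [0.5862, 0.0346, 0.1101]
ee_rot: [-3.141, 0.045, 0.002]
wrist_force: [-0.4, 1.2, -0.0]
gripper_width: 0.65
t 22.9 tcp [0.5862 0.0346 0.1101] yaw -1.64 tilt 0.07 width 0.65 F [-0.4  1.2 -0. ] q6 -0.11
wz total -0.04  then tx,ty,tz cm [0.08 0.26 9.81]  min rows 1.0 3.0
```

View pics/w15.png

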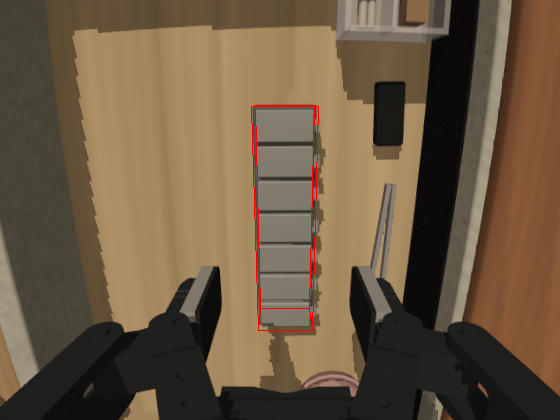

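View pics/t15.png

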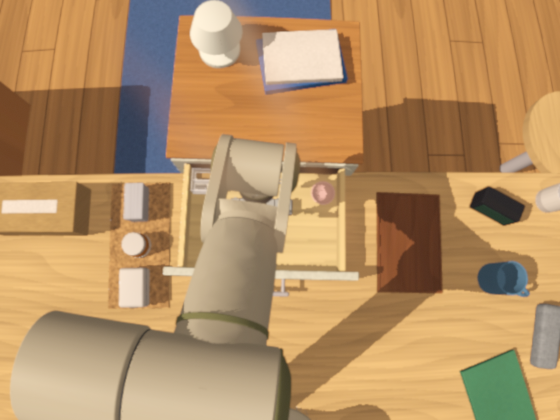

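All three stand on the mat in the top view (rows 202, 245, 287, column 133). The tray is centred between the fingers, with room to the tweezers at column 385. I'll descend and grip.

```bash
python3 -m crank '[{"tx":0.08,"ty":0.26,"tz":3.5,"wx":0,"wy":0,"wz":0,"claw":-0.3},{"tx":0,"ty":0,"tz":3.5,"wx":0,"wy":0,"wz":0,"claw":-0.3},{"tx":0,"ty":0,"tz":1.9,"wx":0,"wy":0,"wz":0,"claw":-0.3},{"tx":0,"ty":0,"tz":0.9,"wx":0,"wy":0,"wz":0,"claw":-0.3},{"tx":0,"ty":0,"tz":0,"wx":0,"wy":0,"wz":0,"claw":-0.3}]' 45
python3 -m crank '[{"tx":0,"ty":0,"tz":0,"wx":0,"wy":0,"wz":0,"claw":1},{"tx":0,"ty":0,"tz":0,"wx":0,"wy":0,"wz":0,"claw":1},{"tx":0,"ty":0,"tz":0,"wx":0,"wy":0,"wz":0,"claw":1},{"tx":0,"ty":0,"tz":0,"wx":0,"wy":0,"wz":0,"claw":1},{"tx":0,"ty":0,"tz":0,"wx":0,"wy":0,"wz":0,"claw":1}]' 45
python3 plan.py .587 .032 .14 -1.6
python3 - <<'E'
from lib import *
cv2.imwrite('pics/w16.png',viewer.get_image('wrist'))
E
```

```text
t: 23.5
tcp_pos: [0.5864, 0.0337, 0.0125]
ee_rot: [-3.141, 0.037, 0.002]
wrist_force: [1.1, -0.2, 0.5]
gripper_width: 0.65
t: 24.0
tcp_pos: [0.5877, 0.033, 0.0143]
ee_rot: [-3.141, 0.038, -0.004]
wrist_force: [-0.3, 1.5, 7.1]
gripper_width: 0.436
t 24.0 tcp [0.5877 0.033  0.0143] yaw -1.4 tilt 0.16 width 0.436 F [-0.3  1.5  7.1] q6 -0.12
wz total 0.2  then tx,ty,tz cm [ -0.07   0.1  -12.57]  min rows 1.0 3.0
```

View pics/w16.png

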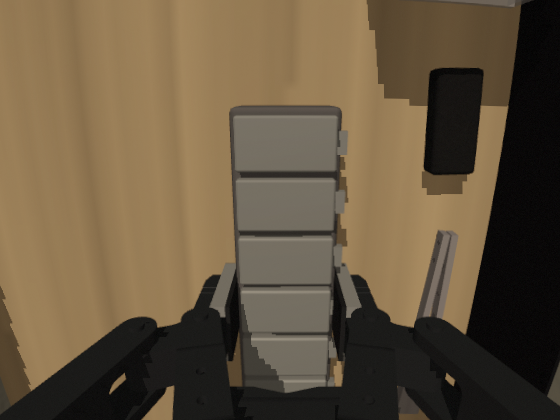

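```bash
python3 -m crank '[{"tx":0,"ty":0,"tz":-1,"wx":0,"wy":0,"wz":0,"claw":1},{"tx":0,"ty":0,"tz":-2,"wx":0,"wy":0,"wz":0,"claw":1},{"tx":0,"ty":0,"tz":-3.5,"wx":0,"wy":0,"wz":0,"claw":1},{"tx":0,"ty":0,"tz":-3.5,"wx":0,"wy":0,"wz":0,"claw":1},{"tx":0,"ty":0,"tz":-1.5,"wx":0,"wy":0,"wz":0,"claw":1},{"tx":0,"ty":0,"tz":0,"wx":0,"wy":0,"wz":0,"claw":1}]' 50
python3 plan.py .4955 -.3365 .125 -1.4
python3 - <<'E'
from lib import *
cv2.imwrite('pics/s17.png',viewer.get_image('side'))
E
```

```text
t: 24.65
tcp_pos: [0.5879, 0.0326, 0.1308]
ee_rot: [3.141, -0.038, 0.008]
wrist_force: [-0.4, -0.6, -0.8]
gripper_width: 0.433
t 24.65 tcp [0.5879 0.0326 0.1308] yaw -1.4 tilt 0.31 width 0.433 F [-0.4 -0.6 -0.8] q6 -0.12
wz total -0.0  then tx,ty,tz cm [-8.33 37.13  0.58]  min rows 1.0 8.0
```

View pics/s17.png

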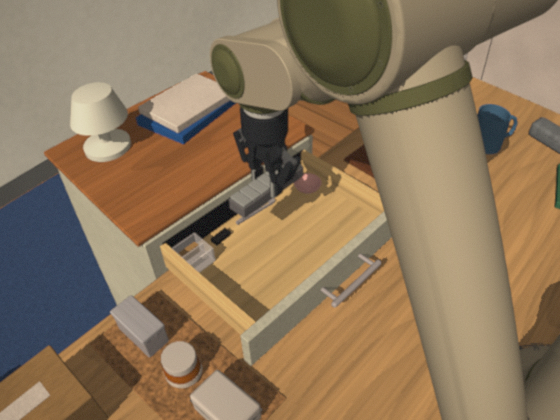

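The tray is up and held level (side view around (193,252)), and the mat items are standing. Next I'll carry it to the wood tray and turn it about 90°.

```bash
python3 -m crank '[{"tx":-0.5,"ty":2.2,"tz":0,"wx":0,"wy":0,"wz":0,"claw":1},{"tx":-1,"ty":4.4,"tz":0,"wx":0,"wy":0,"wz":0,"claw":1},{"tx":-1,"ty":4.4,"tz":0,"wx":0,"wy":0,"wz":0,"claw":1},{"tx":-1,"ty":4.4,"tz":0,"wx":0,"wy":0,"wz":0,"claw":1},{"tx":-1,"ty":4.4,"tz":0,"wx":0,"wy":0,"wz":0,"claw":1},{"tx":-1,"ty":4.4,"tz":0,"wx":0,"wy":0,"wz":0,"claw":1},{"tx":-1,"ty":4.4,"tz":0,"wx":0,"wy":0,"wz":0,"claw":1},{"tx":-1,"ty":4.4,"tz":0,"wx":0,"wy":0,"wz":0,"claw":1}]' 50 >/dev/null
python3 -m crank '[{"tx":-0.8,"ty":4.1,"tz":0,"wx":0,"wy":0,"wz":0,"claw":1},{"tx":0,"ty":0,"tz":0,"wx":0,"wy":0,"wz":8,"claw":1},{"tx":0,"ty":0,"tz":0,"wx":0,"wy":0,"wz":8,"claw":1},{"tx":0,"ty":0,"tz":0,"wx":0,"wy":0,"wz":8,"claw":1},{"tx":0,"ty":0,"tz":0,"wx":0,"wy":0,"wz":8,"claw":1},{"tx":0,"ty":0,"tz":0,"wx":0,"wy":0,"wz":8,"claw":1},{"tx":0,"ty":0,"tz":0,"wx":0,"wy":0,"wz":8,"claw":1},{"tx":0,"ty":0,"tz":0,"wx":0,"wy":0,"wz":8,"claw":1}]' 50 >/dev/null
python3 -m crank '[{"tx":0,"ty":0,"tz":0,"wx":0,"wy":0,"wz":8,"claw":1},{"tx":0,"ty":0,"tz":0,"wx":0,"wy":0,"wz":8,"claw":1},{"tx":0,"ty":0,"tz":0,"wx":0,"wy":0,"wz":8,"claw":1},{"tx":0,"ty":0,"tz":0,"wx":0,"wy":0,"wz":8,"claw":1},{"tx":0,"ty":0,"tz":0,"wx":0,"wy":0,"wz":2.6,"claw":1},{"tx":0,"ty":0,"tz":0,"wx":0,"wy":0,"wz":0,"claw":1},{"tx":0,"ty":0,"tz":0,"wx":0,"wy":0,"wz":0,"claw":1}]' 50
python3 plan.py .4955 -.3365 .0085 -92
python3 - <<'E'
from lib import *
cv2.imwrite('pics/w18.png',viewer.get_image('wrist'))
E
```

```text
t: 27.0
tcp_pos: [0.4945, -0.3358, 0.1268]
ee_rot: [2.184, -2.258, -0.003]
wrist_force: [-0.2, 0.1, -0.7]
gripper_width: 0.435
t 27.0 tcp [ 0.4945 -0.3358  0.1268] yaw -91.92 tilt 0.11 width 0.435 F [-0.2  0.1 -0.7] q6 0.81
wz total 0.08  then tx,ty,tz cm [ 0.07 -0.1  11.83]  min rows 1.0 3.0
```

View pics/w18.png

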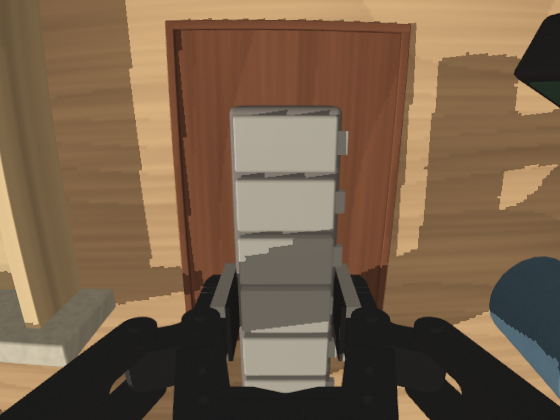

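```bash
python3 -m crank '[{"tx":0.07,"ty":-0.2,"tz":3.5,"wx":0,"wy":0,"wz":0,"claw":1},{"tx":0,"ty":0,"tz":3.5,"wx":0,"wy":0,"wz":0,"claw":1},{"tx":0,"ty":0,"tz":2.2,"wx":0,"wy":0,"wz":0,"claw":1},{"tx":0,"ty":0,"tz":1.4,"wx":0,"wy":0,"wz":0,"claw":1},{"tx":0,"ty":0,"tz":0.8,"wx":0,"wy":0,"wz":0,"claw":1},{"tx":0,"ty":0,"tz":0.3,"wx":0,"wy":0,"wz":0,"claw":1},{"tx":0,"ty":0,"tz":0,"wx":0,"wy":0,"wz":0,"claw":1}]' 50
python3 plan.py .4965 -.3365 .0085 -92
```

```text
t: 27.75
tcp_pos: [0.4969, -0.337, 0.011]
ee_rot: [2.183, -2.26, 0.0]
wrist_force: [-0.3, 0.6, -0.3]
gripper_width: 0.428
t 27.75 tcp [ 0.4969 -0.337   0.011 ] yaw -91.99 tilt 0.01 width 0.428 F [-0.3  0.6 -0.3] q6 0.81
wz total 0.01  then tx,ty,tz cm [-0.04  0.05  0.25]  min rows 1.0 1.0
```

```bash
python3 -m crank '[{"tx":0,"ty":0.05,"tz":0.25,"wx":0,"wy":0,"wz":0,"claw":1},{"tx":0,"ty":0,"tz":0,"wx":0,"wy":0,"wz":0,"claw":1}]' 50
```

```text
t: 27.95
tcp_pos: [0.4964, -0.337, 0.0087]
ee_rot: [-2.182, 2.26, -0.001]
wrist_force: [-0.8, 0.1, -1.4]
gripper_width: 0.431
```

```bash
python3 -m crank '[{"tx":0,"ty":0,"tz":0.1,"wx":0,"wy":0,"wz":0,"claw":1},{"tx":0,"ty":0,"tz":0,"wx":0,"wy":0,"wz":0,"claw":1}]' 50
```

```text
t: 28.15
tcp_pos: [0.4965, -0.337, 0.0084]
ee_rot: [2.182, -2.26, 0.002]
wrist_force: [-1.8, 2.1, 5.3]
gripper_width: 0.432
```

```bash
python3 -m crank '[{"tx":0,"ty":0,"tz":0,"wx":0,"wy":0,"wz":0,"claw":-1},{"tx":0,"ty":0,"tz":0,"wx":0,"wy":0,"wz":0,"claw":-1},{"tx":0,"ty":0,"tz":0,"wx":0,"wy":0,"wz":0,"claw":-1},{"tx":0,"ty":0,"tz":-2,"wx":0,"wy":0,"wz":0,"claw":-1},{"tx":0,"ty":0,"tz":-4,"wx":0,"wy":0,"wz":0,"claw":-1},{"tx":0,"ty":0,"tz":-4.5,"wx":0,"wy":0,"wz":0,"claw":-1},{"tx":0,"ty":0,"tz":-3,"wx":0,"wy":0,"wz":0,"claw":-1},{"tx":0,"ty":0,"tz":0,"wx":0,"wy":0,"wz":0,"claw":-1}]' 50
python3 plan.py .398 .333 .12 -89.2
python3 - <<'E'
from lib import *
c=campose('wrist')
im=viewer.get_image('wrist'); cv2.imwrite('pics/w19.png',im)
# full-picture rough
for t,z,x0 in (('pill_tray',.004,(.4955,-.337,-.03)),('wood_tray',0,(.4955,-.3365,-.04))):
    r=viewer.regions_of('wrist',t)
    if r and t=='pill_tray':
        x,f=fit(t,[(c,r[0]['mask'].astype(float))],x0,z); print(t,np.round(x,4),np.degrees(x[2]),f)
im=viewer.get_image('top'); cv2.imwrite('pics/t19.png',im); c2=campose('top')
for t,z,x0 in (('pill_tray',.004,(.4955,-.337,-.03)),('wood_tray',0,(.4955,-.3365,-.04))):
    r=viewer.regions_of('top',t)
    if r:
        x,f=fit(t,[(c2,r[0]['mask'].astype(float))],x0,z); print('top',t,np.round(x,4),np.degrees(x[2]),f)
E
```

```text
t: 28.95
tcp_pos: [0.4977, -0.3381, 0.1468]
ee_rot: [-2.182, 2.26, -0.013]
wrist_force: [-0.2, -0.4, -0.9]
gripper_width: 0.995
t 28.95 tcp [ 0.4977 -0.3381  0.1468] yaw -91.99 tilt 0.49 width 0.995 F [-0.2 -0.4 -0.9] q6 0.81
wz total -2.79  then tx,ty,tz cm [-67.24   9.03   2.68]  min rows 1.0 14.0
pill_tray [ 0.4958 -0.3373 -0.0316] -1.809440961170411 0.061919969485897286
top pill_tray [ 0.4983 -0.3341 -0.066 ] -3.7829371029784196 0.37702604190901623
top wood_tray [ 0.4967 -0.3356 -0.0386] -2.21068275474539 0.46478172197981105
```

View pics/w19.png

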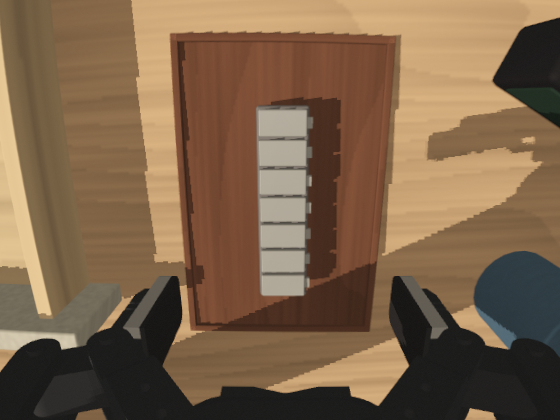

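The pill tray lies flat and centred in the wood tray: fit (0.4958, -0.3373) against a tray centre of (0.4955, -0.3365), and the yaw matches. Now back for the case.

```bash
python3 -m crank '[{"tx":0,"ty":0,"tz":0,"wx":0,"wy":0,"wz":-2.8,"claw":-1},{"tx":-2.5,"ty":0.33,"tz":0,"wx":0,"wy":0,"wz":0,"claw":-1},{"tx":-4.8,"ty":0.65,"tz":0,"wx":0,"wy":0,"wz":0,"claw":-1},{"tx":-4.8,"ty":0.65,"tz":0,"wx":0,"wy":0,"wz":0,"claw":-1},{"tx":-4.8,"ty":0.65,"tz":0,"wx":0,"wy":0,"wz":0,"claw":-1},{"tx":-4.8,"ty":0.65,"tz":0,"wx":0,"wy":0,"wz":0,"claw":-1},{"tx":-4.8,"ty":0.65,"tz":0,"wx":0,"wy":0,"wz":0,"claw":-1},{"tx":-4.8,"ty":0.65,"tz":0,"wx":0,"wy":0,"wz":0,"claw":-1}]' 45 
python3 -m crank '[{"tx":-4.8,"ty":0.65,"tz":0,"wx":0,"wy":0,"wz":0,"claw":-1},{"tx":-4.8,"ty":0.65,"tz":0,"wx":0,"wy":0,"wz":0,"claw":-1},{"tx":-4.8,"ty":0.65,"tz":0,"wx":0,"wy":0,"wz":0,"claw":-1},{"tx":-4.8,"ty":0.65,"tz":0,"wx":0,"wy":0,"wz":0,"claw":-1},{"tx":-4.8,"ty":0.65,"tz":0,"wx":0,"wy":0,"wz":0,"claw":-1},{"tx":-4.8,"ty":0.65,"tz":0,"wx":0,"wy":0,"wz":0,"claw":-1},{"tx":-4.8,"ty":0.65,"tz":0,"wx":0,"wy":0,"wz":0,"claw":-1},{"tx":0,"ty":0,"tz":0,"wx":0,"wy":0,"wz":0,"claw":-1}]' 45 
python3 plan.py .3971 .333 .10 -89.2
```

```text
t: 30.05
tcp_pos: [0.4488, -0.0227, 0.1417]
ee_rot: [2.236, -2.206, -0.002]
wrist_force: [0.1, 0.2, 0.4]
gripper_width: 1.001
t: 30.85
tcp_pos: [0.3979, 0.3152, 0.1414]
ee_rot: [2.243, -2.199, -0.002]
wrist_force: [0.0, -1.4, -0.2]
gripper_width: 0.998
t 30.85 tcp [0.3979 0.3152 0.1414] yaw -88.87 tilt 0.07 width 0.998 F [ 0.  -1.4 -0.2] q6 1.99
wz total 0.33  then tx,ty,tz cm [-1.78  0.05  4.14]  min rows 1.0 1.0
```

```bash
python3 -m crank '[{"tx":-1.5,"ty":0.05,"tz":4.1,"wx":0,"wy":0,"wz":0,"claw":-1},{"tx":0,"ty":0,"tz":0,"wx":0,"wy":0,"wz":0,"claw":-1},{"tx":0,"ty":0,"tz":0,"wx":0,"wy":0,"wz":0,"claw":-1}]' 45 
python3 plan.py .3971 .333 .0129 -89.2
python3 - <<'E'
from lib import *
cv2.imwrite('pics/w20.png',viewer.get_image('wrist'))
E
```

```text
t: 31.15
tcp_pos: [0.3987, 0.3252, 0.101]
ee_rot: [2.235, -2.204, -0.001]
wrist_force: [1.8, 0.2, 0.4]
gripper_width: 0.999
t 31.15 tcp [0.3987 0.3252 0.101 ] yaw -89.21 tilt 0.14 width 0.999 F [1.8 0.2 0.4] q6 2.01
wz total -0.01  then tx,ty,tz cm [-0.79  0.15  8.81]  min rows 1.0 2.0
```

View pics/w20.png

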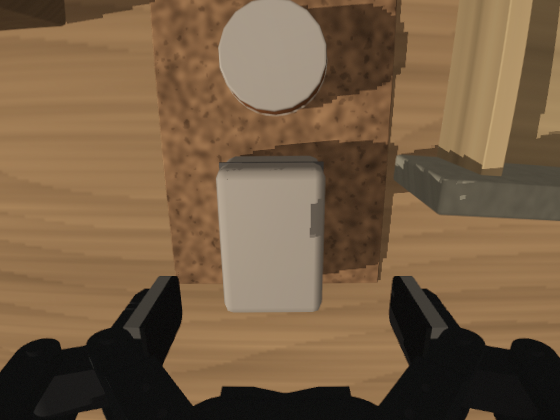

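```bash
python3 -m crank '[{"tx":-0.8,"ty":0.15,"tz":0,"wx":0,"wy":0,"wz":0,"claw":-1},{"tx":0,"ty":0,"tz":3.5,"wx":0,"wy":0,"wz":0,"claw":-1},{"tx":0,"ty":0,"tz":3.5,"wx":0,"wy":0,"wz":0,"claw":-1},{"tx":0,"ty":0,"tz":1.8,"wx":0,"wy":0,"wz":0,"claw":-1},{"tx":0,"ty":0,"tz":0,"wx":0,"wy":0,"wz":0,"claw":-1},{"tx":0,"ty":0,"tz":0,"wx":0,"wy":0,"wz":0,"claw":-1}]' 45 
python3 plan.py .3971 .333 .0129 -89.2
```

```text
t: 31.8
tcp_pos: [0.3979, 0.3341, 0.0145]
ee_rot: [-2.235, 2.205, -0.001]
wrist_force: [0.1, -0.7, 0.3]
gripper_width: 0.995
t 31.8 tcp [0.3979 0.3341 0.0145] yaw -89.23 tilt 0.1 width 0.995 F [ 0.1 -0.7  0.3] q6 2.03
wz total -0.03  then tx,ty,tz cm [0.11 0.08 0.16]  min rows 1.0 1.0
```

```bash
python3 -m crank '[{"tx":0.1,"ty":0.08,"tz":0.15,"wx":0,"wy":0,"wz":0,"claw":-1},{"tx":0,"ty":0,"tz":0,"wx":0,"wy":0,"wz":0,"claw":1},{"tx":0,"ty":0,"tz":0,"wx":0,"wy":0,"wz":0,"claw":1},{"tx":0,"ty":0,"tz":0,"wx":0,"wy":0,"wz":0,"claw":1},{"tx":0,"ty":0,"tz":0,"wx":0,"wy":0,"wz":0,"claw":1},{"tx":0,"ty":0,"tz":0,"wx":0,"wy":0,"wz":0,"claw":1},{"tx":0,"ty":0,"tz":0,"wx":0,"wy":0,"wz":0,"claw":1}]' 45
python3 plan.py .5088 .0280 .11 -91.3
```

```text
t: 32.5
tcp_pos: [0.3968, 0.3331, 0.0127]
ee_rot: [-2.236, 2.205, -0.001]
wrist_force: [-0.8, -1.7, 6.4]
gripper_width: 0.7
t 32.5 tcp [0.3968 0.3331 0.0127] yaw -89.2 tilt 0.09 width 0.7 F [-0.8 -1.7  6.4] q6 2.03
wz total 2.1  then tx,ty,tz cm [ 30.24 -11.89  -9.73]  min rows 1.0 7.0
```

```bash
python3 -m crank '[{"tx":0,"ty":0,"tz":-1.5,"wx":0,"wy":0,"wz":0,"claw":1},{"tx":0,"ty":0,"tz":-3,"wx":0,"wy":0,"wz":0,"claw":1},{"tx":0,"ty":0,"tz":-3.3,"wx":0,"wy":0,"wz":0,"claw":1},{"tx":0,"ty":0,"tz":-2.4,"wx":0,"wy":0,"wz":0,"claw":1},{"tx":0,"ty":0,"tz":0,"wx":0,"wy":0,"wz":2.1,"claw":1},{"tx":2.5,"ty":-0.98,"tz":0,"wx":0,"wy":0,"wz":0,"claw":1},{"tx":4.3,"ty":-1.69,"tz":0,"wx":0,"wy":0,"wz":0,"claw":1},{"tx":4.3,"ty":-1.69,"tz":0,"wx":0,"wy":0,"wz":0,"claw":1}]' 45 >/dev/null
python3 -m crank '[{"tx":4.3,"ty":-1.69,"tz":0,"wx":0,"wy":0,"wz":0,"claw":1},{"tx":4.3,"ty":-1.69,"tz":0,"wx":0,"wy":0,"wz":0,"claw":1},{"tx":4.3,"ty":-1.69,"tz":0,"wx":0,"wy":0,"wz":0,"claw":1},{"tx":4.0,"ty":-1.57,"tz":0,"wx":0,"wy":0,"wz":0,"claw":1},{"tx":2.24,"ty":-0.88,"tz":0,"wx":0,"wy":0,"wz":0,"claw":1},{"tx":0,"ty":0,"tz":0,"wx":0,"wy":0,"wz":0,"claw":1},{"tx":0,"ty":0,"tz":0,"wx":0,"wy":0,"wz":0,"claw":1}]' 45 
python3 plan.py .5088 .0280 .024 -91.3
```

```text
t: 34.0
tcp_pos: [0.508, 0.0278, 0.1137]
ee_rot: [2.195, -2.247, -0.001]
wrist_force: [-0.2, 0.6, -2.4]
gripper_width: 0.695
t 34.0 tcp [0.508  0.0278 0.1137] yaw -91.36 tilt 0.05 width 0.695 F [-0.2  0.6 -2.4] q6 1.42
wz total -0.06  then tx,ty,tz cm [-0.02 -0.08  8.97]  min rows 1.0 2.0
```

```bash
python3 -m crank '[{"tx":0,"ty":-0.05,"tz":3,"wx":0,"wy":0,"wz":0,"claw":1},{"tx":0,"ty":0,"tz":3,"wx":0,"wy":0,"wz":0,"claw":1},{"tx":0,"ty":0,"tz":2,"wx":0,"wy":0,"wz":0,"claw":1},{"tx":0,"ty":0,"tz":1,"wx":0,"wy":0,"wz":0,"claw":1},{"tx":0,"ty":0,"tz":0,"wx":0,"wy":0,"wz":0,"claw":1},{"tx":0,"ty":0,"tz":0,"wx":0,"wy":0,"wz":0,"claw":1}]' 45 
python3 plan.py .5088 .0280 .019 -91.3
```

```text
t: 34.6
tcp_pos: [0.5092, 0.0283, 0.0246]
ee_rot: [-2.196, 2.245, -0.001]
wrist_force: [-0.2, -0.5, -1.6]
gripper_width: 0.699
t 34.6 tcp [0.5092 0.0283 0.0246] yaw -91.26 tilt 0.06 width 0.699 F [-0.2 -0.5 -1.6] q6 1.42
wz total 0.04  then tx,ty,tz cm [0.03 0.04 0.56]  min rows 1.0 1.0
```

```bash
python3 -m crank '[{"tx":0.03,"ty":0.03,"tz":0.55,"wx":0,"wy":0,"wz":0,"claw":1},{"tx":0,"ty":0,"tz":0.05,"wx":0,"wy":0,"wz":0,"claw":1},{"tx":0,"ty":0,"tz":0,"wx":0,"wy":0,"wz":0,"claw":1}]' 45 
python3 plan.py .5088 .0280 .019 -91.3
```

```text
t: 34.9
tcp_pos: [0.5092, 0.0276, 0.0188]
ee_rot: [-2.195, 2.245, -0.003]
wrist_force: [0.7, 1.1, 4.6]
gripper_width: 0.696
t 34.9 tcp [0.5092 0.0276 0.0188] yaw -91.31 tilt 0.14 width 0.696 F [0.7 1.1 4.6] q6 1.41
wz total -0.01  then tx,ty,tz cm [-0.04  0.04 -0.02]  min rows 1.0 1.0
```

Down with light contact. Release, lift and move to the jar on the mat.

```bash
python3 -m crank '[{"tx":0,"ty":0,"tz":0,"wx":0,"wy":0,"wz":0,"claw":-1},{"tx":0,"ty":0,"tz":0,"wx":0,"wy":0,"wz":0,"claw":-1},{"tx":0,"ty":0,"tz":0,"wx":0,"wy":0,"wz":0,"claw":-1},{"tx":0,"ty":0,"tz":0,"wx":0,"wy":0,"wz":0,"claw":-1},{"tx":0,"ty":0,"tz":-2,"wx":0,"wy":0,"wz":0,"claw":-1},{"tx":0,"ty":0,"tz":-4,"wx":0,"wy":0,"wz":0,"claw":-1},{"tx":0,"ty":0,"tz":-3,"wx":0,"wy":0,"wz":0,"claw":-1},{"tx":0,"ty":0,"tz":0,"wx":0,"wy":0,"wz":0,"claw":-1}]' 45
python3 plan.py .4988 .3328 .11 -89.2
python3 - <<'E'
from lib import *
c=campose('wrist')
im=viewer.get_image('wrist')
m=M['cuff_case']; q=proj(c,place(m,.508,.0276,np.radians(-1.3),.010))
for i in range(8):
    for j in range(i):
        if (np.abs(m[i]-m[j])>1e-6).sum()==1: cv2.line(im,tuple(map(int,q[i])),tuple(map(int,q[j])),(0,0,255),1)
cv2.imwrite('pics/w21.png',im)
E
```

```text
t: 35.7
tcp_pos: [0.5103, 0.0273, 0.1113]
ee_rot: [-2.193, 2.243, -0.009]
wrist_force: [-0.4, -0.2, -0.8]
gripper_width: 1.002
t 35.7 tcp [0.5103 0.0273 0.1113] yaw -91.3 tilt 0.42 width 1.002 F [-0.4 -0.2 -0.8] q6 1.41
wz total -2.1  then tx,ty,tz cm [-30.57   0.72   0.13]  min rows 1.0 7.0
```

View pics/w21.png

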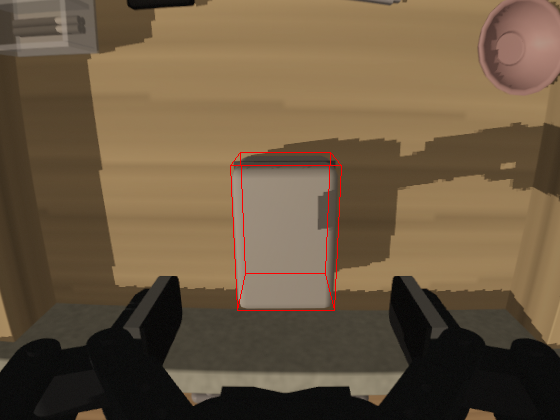

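The case sits under the same overlay as before. Now the jar.

```bash
python3 -m crank '[{"tx":0,"ty":0,"tz":0,"wx":0,"wy":0,"wz":-2.1,"claw":-1},{"tx":-3,"ty":0.07,"tz":0,"wx":0,"wy":0,"wz":0,"claw":-1},{"tx":-4.8,"ty":0.11,"tz":0,"wx":0,"wy":0,"wz":0,"claw":-1},{"tx":-4.8,"ty":0.11,"tz":0,"wx":0,"wy":0,"wz":0,"claw":-1},{"tx":-4.8,"ty":0.11,"tz":0,"wx":0,"wy":0,"wz":0,"claw":-1},{"tx":-4.8,"ty":0.11,"tz":0,"wx":0,"wy":0,"wz":0,"claw":-1},{"tx":-4.8,"ty":0.11,"tz":0,"wx":0,"wy":0,"wz":0,"claw":-1},{"tx":-3.5,"ty":0.1,"tz":0,"wx":0,"wy":0,"wz":0,"claw":-1}]' 40 >/dev/null
python3 -m crank '[{"tx":0,"ty":0,"tz":1,"wx":0,"wy":0,"wz":0,"claw":-1},{"tx":0,"ty":0,"tz":0,"wx":0,"wy":0,"wz":0,"claw":-1},{"tx":0,"ty":0,"tz":0,"wx":0,"wy":0,"wz":0,"claw":-1}]' 40
python3 plan.py .4988 .3328 .0125 -89.2
```

```text
t: 36.85
tcp_pos: [0.4968, 0.3313, 0.0968]
ee_rot: [2.234, -2.205, -0.001]
wrist_force: [-0.8, -0.9, -0.1]
gripper_width: 0.998
t 36.85 tcp [0.4968 0.3313 0.0968] yaw -89.26 tilt 0.13 width 0.998 F [-0.8 -0.9 -0.1] q6 1.95
wz total -0.06  then tx,ty,tz cm [-0.15 -0.2   8.43]  min rows 1.0 2.0
```

```bash
python3 -m crank '[{"tx":-0.15,"ty":-0.1,"tz":3.5,"wx":0,"wy":0,"wz":0,"claw":-1},{"tx":0,"ty":0,"tz":3,"wx":0,"wy":0,"wz":0,"claw":-1},{"tx":0,"ty":0,"tz":1.8,"wx":0,"wy":0,"wz":0,"claw":-1},{"tx":0,"ty":0,"tz":0,"wx":0,"wy":0,"wz":0,"claw":-1},{"tx":0,"ty":0,"tz":0,"wx":0,"wy":0,"wz":0,"claw":-1}]' 40
python3 plan.py .4988 .3328 .0124 -89.2
python3 - <<'E'
from lib import *
cv2.imwrite('pics/w22.png',viewer.get_image('wrist'))
E
```

```text
t: 37.35
tcp_pos: [0.4987, 0.3332, 0.0155]
ee_rot: [-2.235, 2.207, -0.0]
wrist_force: [-0.4, -0.2, 0.7]
gripper_width: 0.997
t 37.35 tcp [0.4987 0.3332 0.0155] yaw -89.28 tilt 0.03 width 0.997 F [-0.4 -0.2  0.7] q6 1.95
wz total -0.08  then tx,ty,tz cm [ 0.04 -0.01  0.31]  min rows 1.0 1.0
```

View pics/w22.png

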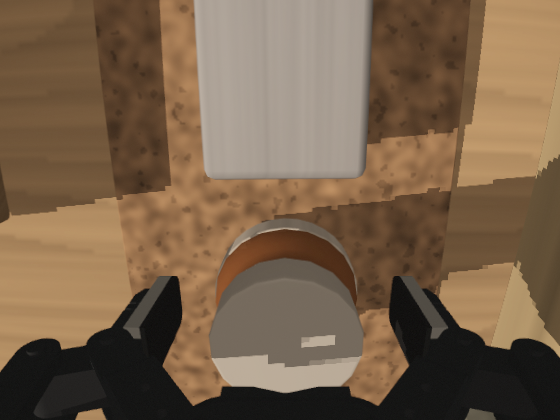

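```bash
python3 -m crank '[{"tx":0.03,"ty":0,"tz":0.3,"wx":0,"wy":0,"wz":0,"claw":-1},{"tx":0,"ty":0,"tz":0,"wx":0,"wy":0,"wz":0,"claw":1},{"tx":0,"ty":0,"tz":0,"wx":0,"wy":0,"wz":0,"claw":1},{"tx":0,"ty":0,"tz":0,"wx":0,"wy":0,"wz":0,"claw":1},{"tx":0,"ty":0,"tz":0,"wx":0,"wy":0,"wz":0,"claw":1},{"tx":0,"ty":0,"tz":0,"wx":0,"wy":0,"wz":0,"claw":1},{"tx":0,"ty":0,"tz":0,"wx":0,"wy":0,"wz":0,"claw":1}]' 40
python3 plan.py .5094 -.0726 .11 -91.7
```

```text
t: 38.1
tcp_pos: [0.4982, 0.3337, 0.0129]
ee_rot: [-2.236, 2.205, -0.001]
wrist_force: [-0.6, -1.0, 7.2]
gripper_width: 0.675
t 38.1 tcp [0.4982 0.3337 0.0129] yaw -89.19 tilt 0.06 width 0.675 F [-0.6 -1.   7.2] q6 1.95
wz total 2.51  then tx,ty,tz cm [40.57 -2.33 -9.71]  min rows 1.0 9.0
```

```bash
python3 -m crank '[{"tx":0,"ty":0,"tz":-1.5,"wx":0,"wy":0,"wz":0,"claw":1},{"tx":0,"ty":0,"tz":-3,"wx":0,"wy":0,"wz":0,"claw":1},{"tx":0,"ty":0,"tz":-3.3,"wx":0,"wy":0,"wz":0,"claw":1},{"tx":0,"ty":0,"tz":-2.4,"wx":0,"wy":0,"wz":2.5,"claw":1},{"tx":2.5,"ty":-0.14,"tz":0,"wx":0,"wy":0,"wz":0,"claw":1},{"tx":4.5,"ty":-0.26,"tz":0,"wx":0,"wy":0,"wz":0,"claw":1},{"tx":4.5,"ty":-0.26,"tz":0,"wx":0,"wy":0,"wz":0,"claw":1},{"tx":4.5,"ty":-0.26,"tz":0,"wx":0,"wy":0,"wz":0,"claw":1}]' 40 >/dev/null
python3 -m crank '[{"tx":4.5,"ty":-0.26,"tz":0,"wx":0,"wy":0,"wz":0,"claw":1},{"tx":4.5,"ty":-0.26,"tz":0,"wx":0,"wy":0,"wz":0,"claw":1},{"tx":4.5,"ty":-0.26,"tz":0,"wx":0,"wy":0,"wz":0,"claw":1},{"tx":4.5,"ty":-0.26,"tz":0,"wx":0,"wy":0,"wz":0,"claw":1},{"tx":4.2,"ty":-0.24,"tz":0,"wx":0,"wy":0,"wz":0,"claw":1},{"tx":2.37,"ty":-0.13,"tz":0,"wx":0,"wy":0,"wz":0,"claw":1},{"tx":0,"ty":0,"tz":0,"wx":0,"wy":0,"wz":0,"claw":1},{"tx":0,"ty":0,"tz":0,"wx":0,"wy":0,"wz":0,"claw":1}]' 40
python3 plan.py .5094 -.0726 .0245 -91.7
```

```text
t: 39.7
tcp_pos: [0.5091, -0.0726, 0.1138]
ee_rot: [-2.187, 2.255, 0.001]
wrist_force: [0.6, -0.3, -1.6]
gripper_width: 0.671
t 39.7 tcp [ 0.5091 -0.0726  0.1138] yaw -91.76 tilt 0.02 width 0.671 F [ 0.6 -0.3 -1.6] q6 1.23
wz total -0.06  then tx,ty,tz cm [-0.   -0.03  8.93]  min rows 1.0 2.0
```

```bash
python3 -m crank '[{"tx":0,"ty":0,"tz":3,"wx":0,"wy":0,"wz":0,"claw":1},{"tx":0,"ty":0,"tz":3,"wx":0,"wy":0,"wz":0,"claw":1},{"tx":0,"ty":0,"tz":2,"wx":0,"wy":0,"wz":0,"claw":1},{"tx":0,"ty":0,"tz":0.9,"wx":0,"wy":0,"wz":0,"claw":1},{"tx":0,"ty":0,"tz":0.35,"wx":0,"wy":0,"wz":0,"claw":1},{"tx":0,"ty":0,"tz":0,"wx":0,"wy":0,"wz":0,"claw":1},{"tx":0,"ty":0,"tz":0,"wx":0,"wy":0,"wz":0,"claw":1}]' 40
python3 plan.py .5094 -.0726 .0185 -91.7
```

```text
t: 40.4
tcp_pos: [0.5098, -0.0725, 0.0222]
ee_rot: [-2.188, 2.253, -0.002]
wrist_force: [1.1, -0.1, -0.5]
gripper_width: 0.674
t 40.4 tcp [ 0.5098 -0.0725  0.0222] yaw -91.68 tilt 0.1 width 0.674 F [ 1.1 -0.1 -0.5] q6 1.23
wz total 0.02  then tx,ty,tz cm [0.01 0.04 0.37]  min rows 1.0 1.0
```

```bash
python3 -m crank '[{"tx":0,"ty":0.03,"tz":0.3,"wx":0,"wy":0,"wz":0,"claw":1},{"tx":0,"ty":0,"tz":0.05,"wx":0,"wy":0,"wz":0,"claw":1},{"tx":0,"ty":0,"tz":0,"wx":0,"wy":0,"wz":0,"claw":1}]' 40
python3 plan.py .5094 -.0726 .0185 -91.7
```

```text
t: 40.7
tcp_pos: [0.5095, -0.0728, 0.0189]
ee_rot: [-2.187, 2.254, -0.003]
wrist_force: [-1.8, 0.2, 7.3]
gripper_width: 0.677
t 40.7 tcp [ 0.5095 -0.0728  0.0189] yaw -91.71 tilt 0.13 width 0.677 F [-1.8  0.2  7.3] q6 1.23
wz total -0.01  then tx,ty,tz cm [-0.02  0.02  0.04]  min rows 1.0 1.0
```

```bash
python3 -m crank '[{"tx":0,"ty":0,"tz":0,"wx":0,"wy":0,"wz":0,"claw":-1},{"tx":0,"ty":0,"tz":0,"wx":0,"wy":0,"wz":0,"claw":-1},{"tx":0,"ty":0,"tz":0,"wx":0,"wy":0,"wz":0,"claw":-1},{"tx":0,"ty":0,"tz":0,"wx":0,"wy":0,"wz":0,"claw":-1},{"tx":0,"ty":0,"tz":-2,"wx":0,"wy":0,"wz":0,"claw":-1},{"tx":0,"ty":0,"tz":-4,"wx":0,"wy":0,"wz":0,"claw":-1},{"tx":0,"ty":0,"tz":-3.3,"wx":0,"wy":0,"wz":0,"claw":-1},{"tx":0,"ty":0,"tz":0,"wx":0,"wy":0,"wz":0,"claw":-1}]' 40
python3 plan.py .5979 .3347 .11 -89.2
python3 - <<'E'
from lib import *
c=campose('wrist')
im=viewer.get_image('wrist')
q=proj(c,place(M['balm_jar'],.509,-.0718,0,.010)); 
for k in q: cv2.circle(im,tuple(map(int,np.round(k))),1,(0,0,255),-1)
cv2.imwrite('pics/w23.png',im)
E
```

```text
t: 41.5
tcp_pos: [0.5108, -0.0732, 0.1146]
ee_rot: [-2.186, 2.252, -0.011]
wrist_force: [1.1, -0.7, -0.7]
gripper_width: 1.0
t 41.5 tcp [ 0.5108 -0.0732  0.1146] yaw -91.69 tilt 0.45 width 1.0 F [ 1.1 -0.7 -0.7] q6 1.23
wz total -2.49  then tx,ty,tz cm [-40.67  -9.28   0.46]  min rows 1.0 9.0
```

View pics/w23.png

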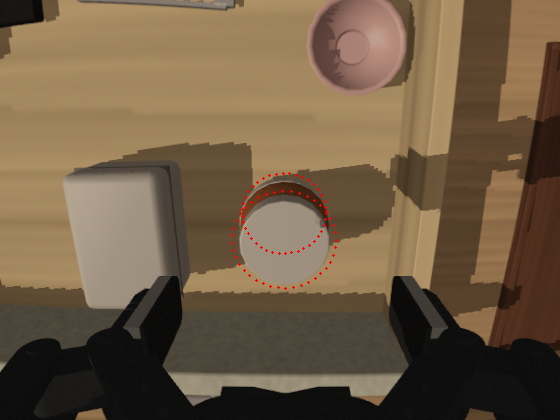

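The jar is back, within about 1 mm of the earlier overlay. Now the tin.

```bash
python3 -m crank '[{"tx":0,"ty":0,"tz":0,"wx":0,"wy":0,"wz":-2.5,"claw":-1},{"tx":-3,"ty":-0.68,"tz":0,"wx":0,"wy":0,"wz":0,"claw":-1},{"tx":-4.7,"ty":-1.07,"tz":0,"wx":0,"wy":0,"wz":0,"claw":-1},{"tx":-4.7,"ty":-1.07,"tz":0,"wx":0,"wy":0,"wz":0,"claw":-1},{"tx":-4.7,"ty":-1.07,"tz":0,"wx":0,"wy":0,"wz":0,"claw":-1},{"tx":-4.7,"ty":-1.07,"tz":0,"wx":0,"wy":0,"wz":0,"claw":-1},{"tx":-4.7,"ty":-1.07,"tz":0,"wx":0,"wy":0,"wz":0,"claw":-1},{"tx":-4.7,"ty":-1.07,"tz":0,"wx":0,"wy":0,"wz":0,"claw":-1}]' 40 >/dev/null
python3 -m crank '[{"tx":-4.7,"ty":-1.07,"tz":0,"wx":0,"wy":0,"wz":0,"claw":-1},{"tx":-3.3,"ty":-0.75,"tz":0,"wx":0,"wy":0,"wz":0,"claw":-1},{"tx":-1.47,"ty":-0.35,"tz":0,"wx":0,"wy":0,"wz":0,"claw":-1},{"tx":0,"ty":0,"tz":1,"wx":0,"wy":0,"wz":0,"claw":-1},{"tx":0,"ty":0,"tz":0,"wx":0,"wy":0,"wz":0,"claw":-1},{"tx":0,"ty":0,"tz":0,"wx":0,"wy":0,"wz":0,"claw":-1}]' 40
python3 plan.py .5979 .3347 .0108 -89.2
python3 - <<'E'
from lib import *
cv2.imwrite('pics/w24.png',viewer.get_image('wrist'))
E
```

```text
t: 42.95
tcp_pos: [0.5957, 0.334, 0.0997]
ee_rot: [2.234, -2.206, -0.001]
wrist_force: [0.4, -0.1, 0.2]
gripper_width: 1.0
t 42.95 tcp [0.5957 0.334  0.0997] yaw -89.27 tilt 0.14 width 1.0 F [ 0.4 -0.1  0.2] q6 1.9
wz total -0.07  then tx,ty,tz cm [-0.07 -0.22  8.89]  min rows 1.0 2.0
```

View pics/w24.png

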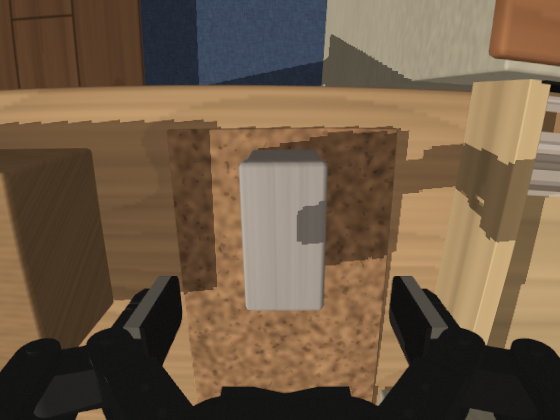

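```bash
python3 -m crank '[{"tx":-0.05,"ty":-0.15,"tz":3.5,"wx":0,"wy":0,"wz":0,"claw":-1},{"tx":0,"ty":0,"tz":3.4,"wx":0,"wy":0,"wz":0,"claw":-1},{"tx":0,"ty":0,"tz":1.9,"wx":0,"wy":0,"wz":0,"claw":-1},{"tx":0,"ty":0,"tz":0,"wx":0,"wy":0,"wz":0,"claw":-1},{"tx":0,"ty":0,"tz":0,"wx":0,"wy":0,"wz":0,"claw":-1}]' 40
python3 plan.py .5979 .3347 .0108 -89.2
```

```text
t: 43.5
tcp_pos: [0.5981, 0.3354, 0.0138]
ee_rot: [-2.235, 2.206, -0.001]
wrist_force: [0.2, 1.1, 0.3]
gripper_width: 0.997
t 43.5 tcp [0.5981 0.3354 0.0138] yaw -89.25 tilt 0.06 width 0.997 F [0.2 1.1 0.3] q6 1.9
wz total -0.05  then tx,ty,tz cm [0.07 0.02 0.3 ]  min rows 1.0 1.0
```

```bash
python3 -m crank '[{"tx":0.05,"ty":0.02,"tz":0.3,"wx":0,"wy":0,"wz":0,"claw":-1},{"tx":0,"ty":0,"tz":0,"wx":0,"wy":0,"wz":0,"claw":1},{"tx":0,"ty":0,"tz":0,"wx":0,"wy":0,"wz":0,"claw":1},{"tx":0,"ty":0,"tz":0,"wx":0,"wy":0,"wz":0,"claw":1},{"tx":0,"ty":0,"tz":0,"wx":0,"wy":0,"wz":0,"claw":1},{"tx":0,"ty":0,"tz":0,"wx":0,"wy":0,"wz":0,"claw":1},{"tx":0,"ty":0,"tz":0,"wx":0,"wy":0,"wz":0,"claw":1},{"tx":0,"ty":0,"tz":0,"wx":0,"wy":0,"wz":0,"claw":1}]' 40
python3 plan.py .5107 .1374 .11 -93
```

```text
t: 44.3
tcp_pos: [0.5975, 0.3355, 0.0105]
ee_rot: [-2.236, 2.205, -0.001]
wrist_force: [-1.4, -0.9, 6.3]
gripper_width: 0.525
t 44.3 tcp [0.5975 0.3355 0.0105] yaw -89.2 tilt 0.05 width 0.525 F [-1.4 -0.9  6.3] q6 1.9
wz total 3.8  then tx,ty,tz cm [20.24  7.63 -9.95]  min rows 1.0 5.0
```

```bash
python3 -m crank '[{"tx":0,"ty":0,"tz":-1.5,"wx":0,"wy":0,"wz":0,"claw":1},{"tx":0,"ty":0,"tz":-3,"wx":0,"wy":0,"wz":0,"claw":1},{"tx":0,"ty":0,"tz":-3.3,"wx":0,"wy":0,"wz":0,"claw":1},{"tx":0,"ty":0,"tz":-2.4,"wx":0,"wy":0,"wz":3.8,"claw":1},{"tx":2,"ty":0.75,"tz":0,"wx":0,"wy":0,"wz":0,"claw":1},{"tx":4,"ty":1.51,"tz":0,"wx":0,"wy":0,"wz":0,"claw":1},{"tx":4.3,"ty":1.62,"tz":0,"wx":0,"wy":0,"wz":0,"claw":1},{"tx":4.3,"ty":1.62,"tz":0,"wx":0,"wy":0,"wz":0,"claw":1}]' 40 >/dev/null
python3 -m crank '[{"tx":3.6,"ty":1.36,"tz":0,"wx":0,"wy":0,"wz":0,"claw":1},{"tx":2.0,"ty":0.75,"tz":0,"wx":0,"wy":0,"wz":0,"claw":1},{"tx":0,"ty":0,"tz":0,"wx":0,"wy":0,"wz":0,"claw":1},{"tx":0,"ty":0,"tz":0,"wx":0,"wy":0,"wz":0,"claw":1},{"tx":0,"ty":0,"tz":0,"wx":0,"wy":0,"wz":0,"claw":1}]' 40
python3 plan.py .5110 .1374 .0225 -93
python3 - <<'E'
from lib import *
cv2.imwrite('pics/w25.png',viewer.get_image('wrist'))
E
```

```text
t: 45.6
tcp_pos: [0.5112, 0.1383, 0.1121]
ee_rot: [-2.163, 2.278, -0.001]
wrist_force: [-0.1, 0.4, -1.2]
gripper_width: 0.526
t 45.6 tcp [0.5112 0.1383 0.1121] yaw -92.96 tilt 0.04 width 0.526 F [-0.1  0.4 -1.2] q6 1.66
wz total 0.04  then tx,ty,tz cm [0.1  0.01 8.96]  min rows 1.0 2.0
```

View pics/w25.png

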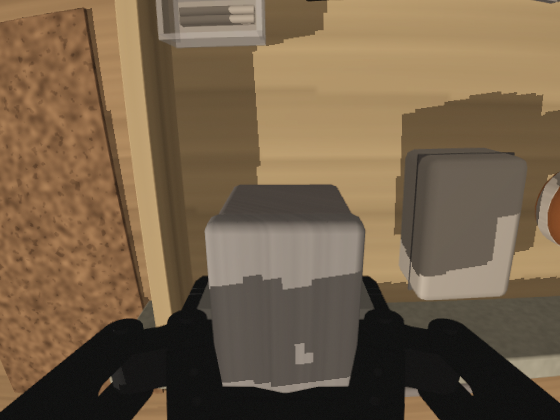

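```bash
python3 -m crank '[{"tx":0.08,"ty":0,"tz":3,"wx":0,"wy":0,"wz":0,"claw":1},{"tx":0,"ty":0,"tz":3,"wx":0,"wy":0,"wz":0,"claw":1},{"tx":0,"ty":0,"tz":2,"wx":0,"wy":0,"wz":0,"claw":1},{"tx":0,"ty":0,"tz":0.9,"wx":0,"wy":0,"wz":0,"claw":1},{"tx":0,"ty":0,"tz":0.3,"wx":0,"wy":0,"wz":0,"claw":1},{"tx":0,"ty":0,"tz":0,"wx":0,"wy":0,"wz":0,"claw":1},{"tx":0,"ty":0,"tz":0,"wx":0,"wy":0,"wz":0,"claw":1}]' 40
python3 plan.py .5107 .1374 .0167 -93
```

```text
t: 46.35
tcp_pos: [0.5113, 0.137, 0.0207]
ee_rot: [-2.162, 2.278, -0.002]
wrist_force: [-0.4, -0.3, -0.3]
gripper_width: 0.524
t 46.35 tcp [0.5113 0.137  0.0207] yaw -92.99 tilt 0.1 width 0.524 F [-0.4 -0.3 -0.3] q6 1.66
wz total 0.01  then tx,ty,tz cm [-0.03  0.06  0.4 ]  min rows 1.0 1.0
```

```bash
python3 -m crank '[{"tx":-0.03,"ty":0.03,"tz":0.35,"wx":0,"wy":0,"wz":0,"claw":1},{"tx":0,"ty":0,"tz":0.05,"wx":0,"wy":0,"wz":0,"claw":1},{"tx":0,"ty":0,"tz":0,"wx":0,"wy":0,"wz":0,"claw":1}]' 40
python3 plan.py .5107 .1374 .0167 -93
```

```text
t: 46.65
tcp_pos: [0.5108, 0.1372, 0.0165]
ee_rot: [-2.162, 2.278, -0.001]
wrist_force: [-0.6, -0.0, 4.2]
gripper_width: 0.525
t 46.65 tcp [0.5108 0.1372 0.0165] yaw -93.01 tilt 0.09 width 0.525 F [-0.6 -0.   4.2] q6 1.66
wz total -0.01  then tx,ty,tz cm [-0.02  0.01 -0.02]  min rows 1.0 1.0
```

Release, lift, and return to the reference viewpoint (0.5359, 0.0302, 0.2498, yaw -90) to compare before and after.

```bash
python3 -m crank '[{"tx":0,"ty":0,"tz":0,"wx":0,"wy":0,"wz":0,"claw":-1},{"tx":0,"ty":0,"tz":0,"wx":0,"wy":0,"wz":0,"claw":-1},{"tx":0,"ty":0,"tz":0,"wx":0,"wy":0,"wz":0,"claw":-1},{"tx":0,"ty":0,"tz":0,"wx":0,"wy":0,"wz":0,"claw":-1},{"tx":0,"ty":0,"tz":0,"wx":0,"wy":0,"wz":0,"claw":-1},{"tx":0,"ty":0,"tz":-2,"wx":0,"wy":0,"wz":0,"claw":-1},{"tx":0,"ty":0,"tz":-4,"wx":0,"wy":0,"wz":0,"claw":-1},{"tx":0,"ty":0,"tz":-4,"wx":0,"wy":0,"wz":0,"claw":-1}]' 40 >/dev/null
python3 plan.py .5359 .0302 .2498 -90
```

```text
t 47.45 tcp [0.5099 0.1371 0.1167] yaw -93.0 tilt 0.1 width 0.998 F [ 0.8 -0.3  0.9] q6 1.66
wz total -3.0  then tx,ty,tz cm [ 10.69  -2.6  -13.31]  min rows 1.0 4.0
```

```bash
python3 -m crank '[{"tx":0,"ty":0,"tz":-2,"wx":0,"wy":0,"wz":-3,"claw":-1},{"tx":2.7,"ty":-0.65,"tz":-2.8,"wx":0,"wy":0,"wz":0,"claw":-1},{"tx":2.7,"ty":-0.65,"tz":-2.8,"wx":0,"wy":0,"wz":0,"claw":-1},{"tx":2.7,"ty":-0.65,"tz":-2.8,"wx":0,"wy":0,"wz":0,"claw":-1},{"tx":2.59,"ty":-0.65,"tz":-2.5,"wx":0,"wy":0,"wz":0,"claw":-1},{"tx":0,"ty":0,"tz":0,"wx":0,"wy":0,"wz":0,"claw":-1},{"tx":0,"ty":0,"tz":0,"wx":0,"wy":0,"wz":0,"claw":-1},{"tx":0,"ty":0,"tz":0,"wx":0,"wy":0,"wz":0,"claw":-1}]' 40 >/dev/null
python3 plan.py .5359 .0302 .2498 -90
```

```text
t 48.25 tcp [0.5357 0.031  0.2437] yaw -89.97 tilt 0.14 width 1.002 F [-0.7 -0.6 -0.3] q6 1.41
wz total 0.03  then tx,ty,tz cm [ 0.08 -0.02 -0.61]  min rows 1.0 1.0
```

```bash
python3 -m crank '[{"tx":0.08,"ty":0,"tz":-0.55,"wx":0,"wy":0,"wz":0,"claw":-1},{"tx":0,"ty":0,"tz":0,"wx":0,"wy":0,"wz":0,"claw":-1},{"tx":0,"ty":0,"tz":0,"wx":0,"wy":0,"wz":0,"claw":-1},{"tx":0,"ty":0,"tz":0,"wx":0,"wy":0,"wz":0,"claw":-1}]' 40
python3 - <<'E'
from lib import *
import pickle
o=telemetry.get_obs(); im=viewer.get_image('wrist'); cv2.imwrite('pics/w26.png',im)
print(o['tcp_pos'])
ref=cv2.imread('pics/w2.png')
g=lambda a:cv2.cvtColor(a,cv2.COLOR_BGR2GRAY)
mix=np.dstack([g(im),g(im),g(ref)]) # red=ref, cyan=now
cv2.imwrite('pics/mix26.png',cv2.resize(mix[20:320,140:500],None,fx=2,fy=2,interpolation=cv2.INTER_CUBIC))
E
```

```text
t: 48.65
tcp_pos: [0.5363, 0.0297, 0.2501]
ee_rot: [2.222, -2.221, -0.001]
wrist_force: [-0.9, 0.3, -0.4]
gripper_width: 1.0
[0.53628987 0.02969083 0.25010868]
```

View pics/mix26.png

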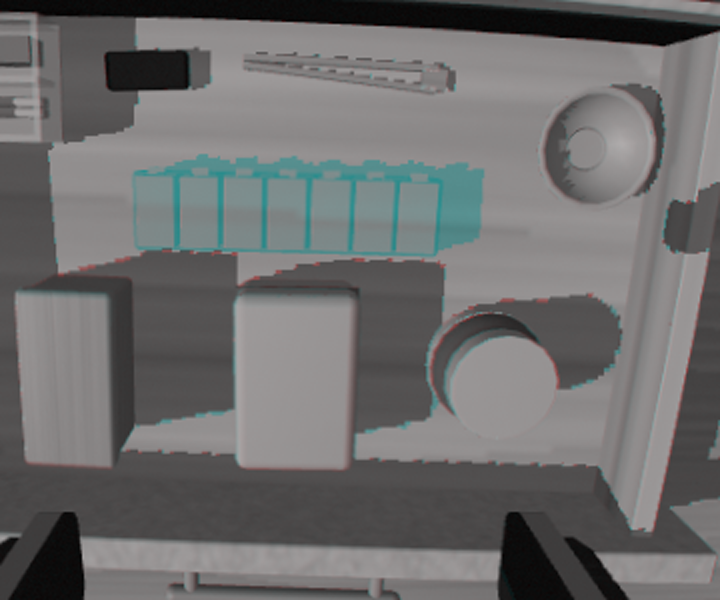

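View pics/w26.png

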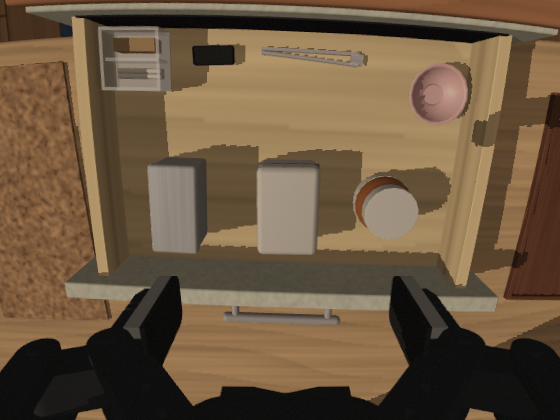

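The before/after overlay shows only pixel-level differences for the case, jar, tin, dish, eraser and tweezers; only the pill tray is gone. The arm is clear, so I'll hand in.

```bash
python3 - <<'E'
from rig import viewer,job
import cv2
cv2.imwrite('pics/end_side.png',viewer.get_image('side'))
print(job.finish_job())
E
```

```text
the job is handed in; nothing more can be done
None
```

View pics/end_side.png

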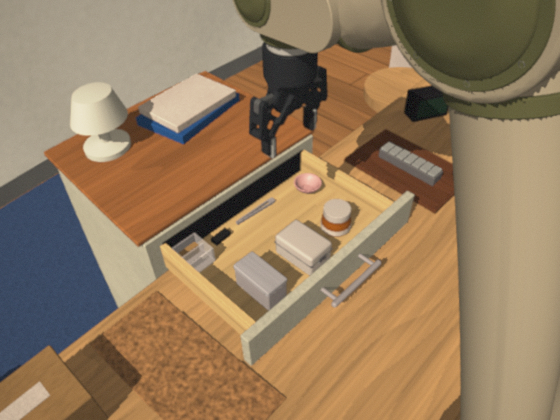

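The job is done and handed in at about 49 s of the 144 s allowed. I moved the tin, jar and case onto the cork mat and laid the pill tray lengthwise in the middle of the wooden tray. The case, jar and tin then went back to their spots.

**Final checks**
- **Things put back:** a before/after overlay from nearly the same wrist viewpoint (within about 1 mm) shows the case, jar and tin upright and within about 1–2 mm of where they started, turned as they stood.
- **Left alone:** in the same overlay the ring dish, eraser and tweezers have not moved.
- **Pill tray:** the wrist-camera fit puts it within about 1 mm of the wooden tray's centre and less than half a degree off its direction.
- **Forces:** the wrist force stayed at about 10 N or less at every reading I took.

**One check disagreed:** a fit from the top camera after placing put the pill tray about 3 mm and 2 degrees away from the wrist result. It matched its picture poorly, so I went by the wrist view, and the last side picture also shows the tray centred.

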